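# Press the milling blanks flat in the trigger clamp and rack them

### The job

Stand every blank from the teal mat on its long edge in the clamp's loading bay, broad faces towards the pad and the anvil, then walk the jaw up with the trigger (never by pushing the jaw) until its pad bears firmly on the pack, and let go of the trigger so the clamp holds by itself for a couple of seconds. Then press the release paddle until the jaw has sprung fully open, and file each blank upright, fully down, in its own slot of the white rack, centred in the slot; leave the plaster cast and the spatula alone.

Things in the scene. Friction and masses are not known exactly. Their poses are not given: they have to be found in the camera images.
- clamp: trigger bar clamp fixed to the bench: aluminium bed 370 x 90 mm, 12 mm thick, black housing at one end, dark steel upright (anvil) at the other. Origin: underside of the bed; x points along it from trigger to anvil, z up. Along x (mm): bed -235 to 135, trigger from -210, fixed grip post -175 to -163, housing -150 to -45 (top at z 82), pad face 10 (jaw open), anvil face 110
- anvil (a point): foot of the anvil's inner face, mid-width, on the bay floor (12 mm above the bench); frame as the clamp's. The loading bay is the bed between pad and anvil: 100 mm deep along x with the jaw open, low side lips (6 mm high) 72 mm apart. Anvil 70 wide, top 62 mm above the bench; pad 44 wide, 18 to 58 mm above the bench; clear of tall parts above
- grip (a point): top of the fixed black grip post, middle of its face towards the anvil, 135 mm above the bench; post 32 mm wide, 12 thick along the clamp's x. The grey trigger post (28 wide, 10 thick, as tall) stands 25 mm behind it, away from the anvil. Both are bare above 90 mm and can be pinched together from above: 47 mm over all at rest, 25 mm fully squeezed (only the trigger moves)
- tab_top (a point): middle of the upper face of the grey release paddle (30 x 30 mm, 89 mm above the bench at rest) at the rear of the housing's top, towards the grip
- trigger (a joint): sprung trigger, m: 0 at rest, 0.022 fully squeezed towards the fixed post (clamp's +x); springs back when let go. One full squeeze (over 0.021), slower than 0.1 m/s, walks the jaw on by one 12 mm click. It takes about 10 N, or up to 25 N once the pad bears on the parts. Let it right back (below 0.001) before the next squeeze
- jaw (a joint): the moving steel jaw plate on its toothed bar, m: 0 fully open, up to 0.078 towards the anvil; it stays at the last 12 mm click and springs fully open by itself while the release paddle is down
- pad (a joint): how far the sprung rubber pad on the jaw is pushed back into the jaw, m: about 0 when it bears on nothing, up to 0.016; 3 N to start it and 0.3 N per mm. When it is held above 0.004 the clamp bears firmly on the parts
- tab (a joint): release paddle, rad: 0 at rest, 0.45 pressed right down (its middle then 17 mm lower and 10 mm nearer the grip); pressing takes 3 N, or up to about 15 N while the clamp is loaded; above 0.35 the jaw is free. Sprung: comes up when let go. The jaw needs about 1 s to open
- rack: white plastic storage rack fixed on the bench, 153 mm along its x, 70 mm along its y: an 8 mm floor and five upright ribs 9 mm thick, 44 mm long (along y), rounded on top, 38.5 mm above the bench, making four slots 27 mm wide at 36 mm pitch. Origin: centre of the underside; x runs across the slots
- slot0 (a point): centre of the floor of slot 0 of the rack (8 mm above the bench); x across the slot, y along it
- slot1 (a point): centre of the floor of slot 1 of the rack (8 mm above the bench); x across the slot, y along it
- slot2 (a point): centre of the floor of slot 2 of the rack (8 mm above the bench); x across the slot, y along it
- slot3 (a point): centre of the floor of slot 3 of the rack (8 mm above the bench); x across the slot, y along it
- blank1: an ivory acrylic milling blank, 24 mm thick (its x), 62 mm long (its y), 54 mm high (its z), about 100 g; origin at its centre. It starts standing on its 62 mm edge on the teal bench mat; all blanks are alike and either way round is the same
- blank2: an ivory acrylic milling blank, 24 mm thick (its x), 62 mm long (its y), 54 mm high (its z), about 100 g; origin at its centre. It starts standing on its 62 mm edge on the teal bench mat; all blanks are alike and either way round is the same
- blank3: an ivory acrylic milling blank, 24 mm thick (its x), 62 mm long (its y), 54 mm high (its z), about 100 g; origin at its centre. It starts standing on its 62 mm edge on the teal bench mat; all blanks are alike and either way round is the same
- cast_model: plaster dental cast 60 x 64 x 18 mm with teeth, lying on the bench: leave it alone
- wax_knife: spatula 170 mm long lying on the bench: leave it alone
Mind the look-alikes: they are no part of the job. What is shaped like the blank1 but blue, orange or purple is not meant.

How it is judged:
On the way, in this order (a step that is already met when the one before it is completed fails the run):
1. every blank stands in the bay of the clamp, broad faces to pad and anvil (x of blank1 in the frame of clamp between 0.015 and 0.105 m and y of blank1 in the frame of clamp between -0.015 and 0.015 m and z of blank1 in the frame of clamp between 0.03 and 0.046 m and angle between the x axis of each of blank1, blank2, blank3 and the x axis of clamp, either way round below 0.2 rad and angle between the z axis of each of blank1, blank2, blank3 and the z axis of clamp, either way round below 0.15 rad and x of blank2 in the frame of clamp between 0.015 and 0.105 m and y of blank2 in the frame of clamp between -0.015 and 0.015 m and z of blank2 in the frame of clamp between 0.03 and 0.046 m and x of blank3 in the frame of clamp between 0.015 and 0.105 m and y of blank3 in the frame of clamp between -0.015 and 0.015 m and z of blank3 in the frame of clamp between 0.03 and 0.046 m), for 0.3 s.
2. the pad bears firmly on the pack (pushed back 4 mm or more), the trigger let go, all blanks still in the bay, for 1 s (all of step 1 and value of joint pad above 0.004 m and value of joint trigger below 0.004 m), for 1 s.
3. the release has let the jaw spring fully open (value of joint jaw below 0.004 m), for 0.2 s.
At the end, for the whole second after the job is handed in: every blank stands still and upright (within 0.2 rad, leaning within the slot's play is fine) in a rack slot of its own, fully down (within about 6 mm) and within 16 mm of the slot's middle along it; the jaw is fully open (within 4 mm) and trigger and release paddle are let go (((x of blank1 in the frame of slot0 between -0.006 and 0.006 m and y of blank1 in the frame of slot0 between -0.016 and 0.016 m and z of blank1 in the frame of slot0 between 0.02 and 0.032 m and angle between the x axis of blank1 and the x axis of rack, either way round below 0.2 rad and angle between the z axis of blank1 and the z axis of rack, either way round below 0.2 rad) or (x of blank1 in the frame of slot1 between -0.006 and 0.006 m and y of blank1 in the frame of slot1 between -0.016 and 0.016 m and z of blank1 in the frame of slot1 between 0.02 and 0.032 m and angle between the x axis of blank1 and the x axis of rack, either way round below 0.2 rad and angle between the z axis of blank1 and the z axis of rack, either way round below 0.2 rad) or (x of blank1 in the frame of slot2 between -0.006 and 0.006 m and y of blank1 in the frame of slot2 between -0.016 and 0.016 m and z of blank1 in the frame of slot2 between 0.02 and 0.032 m and angle between the x axis of blank1 and the x axis of rack, either way round below 0.2 rad and angle between the z axis of blank1 and the z axis of rack, either way round below 0.2 rad) or (x of blank1 in the frame of slot3 between -0.006 and 0.006 m and y of blank1 in the frame of slot3 between -0.016 and 0.016 m and z of blank1 in the frame of slot3 between 0.02 and 0.032 m and angle between the x axis of blank1 and the x axis of rack, either way round below 0.2 rad and angle between the z axis of blank1 and the z axis of rack, either way round below 0.2 rad)) and ((x of blank2 in the frame of slot0 between -0.006 and 0.006 m and y of blank2 in the frame of slot0 between -0.016 and 0.016 m and z of blank2 in the frame of slot0 between 0.02 and 0.032 m and angle between the x axis of blank2 and the x axis of rack, either way round below 0.2 rad and angle between the z axis of blank2 and the z axis of rack, either way round below 0.2 rad) or (x of blank2 in the frame of slot1 between -0.006 and 0.006 m and y of blank2 in the frame of slot1 between -0.016 and 0.016 m and z of blank2 in the frame of slot1 between 0.02 and 0.032 m and angle between the x axis of blank2 and the x axis of rack, either way round below 0.2 rad and angle between the z axis of blank2 and the z axis of rack, either way round below 0.2 rad) or (x of blank2 in the frame of slot2 between -0.006 and 0.006 m and y of blank2 in the frame of slot2 between -0.016 and 0.016 m and z of blank2 in the frame of slot2 between 0.02 and 0.032 m and angle between the x axis of blank2 and the x axis of rack, either way round below 0.2 rad and angle between the z axis of blank2 and the z axis of rack, either way round below 0.2 rad) or (x of blank2 in the frame of slot3 between -0.006 and 0.006 m and y of blank2 in the frame of slot3 between -0.016 and 0.016 m and z of blank2 in the frame of slot3 between 0.02 and 0.032 m and angle between the x axis of blank2 and the x axis of rack, either way round below 0.2 rad and angle between the z axis of blank2 and the z axis of rack, either way round below 0.2 rad)) and ((x of blank3 in the frame of slot0 between -0.006 and 0.006 m and y of blank3 in the frame of slot0 between -0.016 and 0.016 m and z of blank3 in the frame of slot0 between 0.02 and 0.032 m and angle between the x axis of blank3 and the x axis of rack, either way round below 0.2 rad and angle between the z axis of blank3 and the z axis of rack, either way round below 0.2 rad) or (x of blank3 in the frame of slot1 between -0.006 and 0.006 m and y of blank3 in the frame of slot1 between -0.016 and 0.016 m and z of blank3 in the frame of slot1 between 0.02 and 0.032 m and angle between the x axis of blank3 and the x axis of rack, either way round below 0.2 rad and angle between the z axis of blank3 and the z axis of rack, either way round below 0.2 rad) or (x of blank3 in the frame of slot2 between -0.006 and 0.006 m and y of blank3 in the frame of slot2 between -0.016 and 0.016 m and z of blank3 in the frame of slot2 between 0.02 and 0.032 m and angle between the x axis of blank3 and the x axis of rack, either way round below 0.2 rad and angle between the z axis of blank3 and the z axis of rack, either way round below 0.2 rad) or (x of blank3 in the frame of slot3 between -0.006 and 0.006 m and y of blank3 in the frame of slot3 between -0.016 and 0.016 m and z of blank3 in the frame of slot3 between 0.02 and 0.032 m and angle between the x axis of blank3 and the x axis of rack, either way round below 0.2 rad and angle between the z axis of blank3 and the z axis of rack, either way round below 0.2 rad)) and linear speed of each of blank1, blank2, blank3 below 0.02 m/s and value of joint each of jaw, trigger below 0.004 m and value of joint tab below 0.1 rad); the robot touches nothing.
It fails at once if the plaster cast or the spatula is moved more than 3 cm (distance of any of cast_model, wax_knife from where it was at the start of the episode above 0.03 m).
It fails at once if the jaw or its pad is pushed with the fingers (over 5 N) instead of walked by the trigger (contact force between the fingers and jaw above 5 N).
Of blank1, blank2, blank3 only 2 to 3 are there at a start; the rules pass over those that are not, and their reading is None.
At some moment in a run one of blank1, blank2, blank3 may be knocked a few centimetres aside while the robot is not near it.
Once in a run the grip may slacken for a moment while it holds something.
It also fails if it takes over 210 s, if anything falls off the work surface, if the arm or the gripper's body presses on something with over 40 N, if the wrist force passes 120 N, or if a joint passes its speed limit or range.

### The arm

A 6-joint arm with a two-finger parallel gripper is mounted at the origin on the work surface. World frame = base frame: x ahead of the robot, y to its left, z up, the work surface at z = 0. Lengths are in m, angles in rad, forces in N, time in s.
With the tool pointing down it reaches from about 0.3 to 0.775 m from the base axis. Payload 14.6 kg.
Tool frame: the origin (TCP) lies at the very end of the fingers, on their centre line; the grasp point (between the pads) lies 19 mm behind it; y points along the fingers, x is the direction in which the jaws open and shut, and the axes are right-handed (so a half turn about y gives the same grasp; the last joint's range is limited). The gripper opens to 94 mm and grips with 3 to 60 N. Pads are 16 mm wide; open, the fingers measure 119 mm over their backs; the gripper's body (75 mm by 177 mm) begins 78 mm behind the grasp point.
Start: joints at [1.051, 0.3, 1.521, -0, 1.321, -0.067], TCP at [0.241, 0.495, 0.205] pointing down, gripper open.
Joint ranges: [-3.03, 3.03], [-0.79, 2.21], [0.23, 2.52], [-1.04, 4.18], [0, 3.07], [-2.55, 2.55]. Speed limits (rad/s): [2.22, 2.22, 2.57, 3.14, 3.14, 3.14].

### API

Orientations are given as [roll, pitch, yaw] about the fixed x, y, z axes, in that order (R = Rz(yaw) Ry(pitch) Rx(roll)).
In Python, from station import get_obs, cams, hand_in gives the robot as it stands. The module is installed in compiled form; this text tells all that it offers.
- The arm moves only by the tool step_arm, never from a script. Its argument "plan" is a list of rows, each an object with "grip": the closure, from -1 (fully open) to 1 (shut), so that 0 is half open; "slide": the shift along the tool's x, y, z in m, a list of three; "spin": the turn about the tool's y in degrees. A call has 1 to 20 rows; each row shifts and turns the commanded pose from where the row before left it, along the tool's axes as they then stand; what a row does not reach is not made up. A row lasts 1/12 s, in which the tool goes at most 41.7 mm and 7.16 degrees, less where a joint would pass 70% of its speed; a pose out of reach is approached as far as the arm can. A call is refused whole if a number of a shift passes 0.0417 or a number of a turn 7.16, either way. A call with a gripper value outside its range is refused whole. The fingers move at their own pace and stop on an object; "force" is the grip in N (left out, the last holds). Time passes only in rows, so rows that do not move let the fingers close. It gives the time, the measured TCP pose, the force and the opening at its end, in the units of the state.
- get_obs(): the state, without advancing time (a new reading comes with each control period).
- cams.camera(name): name is "scene" or "top" or "wrist"; returns the picture (420x560x3 uint8, blue, green, red); there is no depth.
- cams.calibration(name): a dict with "K" (3x3 intrinsics, pixels), "T" (4x4, takes a point from camera to world coordinates). Camera axes: x right, y up, looking along -z (the intrinsics and any distortion apply to the point x, -y, -z); pixel columns grow to the right and rows downward; lengths in m; the calibration is good to about 2 mm. A picture is of the moment at which its call begins: read the wrist's pose just before it. calibration takes no time and is no camera call; for the wrist camera it gives the pose at the moment of the call.
- hand_in(): hands the job in, once; it reports no verdict.
The state is a dict: "time_s": time; "qpos": joint angles; "joint_vel": joint speeds; "tau": joint torques, N m; "ee_pos": TCP position; "eef_rot": TCP orientation; "force": force on the tool from outside, world axes, zero at the start; "moment": the same for the moment, N m; "grip_width": finger opening in m.
Only numpy, scipy, OpenCV 4.12 (cv2) and the standard library are available. Lean on these libraries where they do the work, as an engineer would, in place of code of your own. Each camera call takes 0.05 s, during which the arm holds its last target.

## Working session

There is one attempt and no reset: what is moved stays moved. The work goes in short steps, Python scripts to look and compute and a tool call to move; the robot and the scene stay as the last step left them, time stands still between calls to the robot, and variables do not carry over. Pictures are saved under pics/ and viewed, and the job is handed in when it is done.

Besides the shell and the picture viewer there is one more tool, called after "Request:" by a JSON object that holds its "op" and its "data". step_arm: Moves the arm, as the interface text tells. Its arguments: {"type":"object","properties":{"plan":{"type":"array","items":{"type":"object","properties":{"grip":{"type":"number"},"slide":{"type":"array","items":{"type":"number"}},"spin":{"type":"number"}}}},"force":{"type":"number"}},"required":["plan"]}

```bash
mkdir -p pics; cat > h.py <<'E'
import numpy as np, cv2
from station import get_obs, cams, hand_in
def snap(n,f):
    T=cams.calibration(n); im=cams.camera(n); cv2.imwrite('pics/'+f+'.png',im); return im,T
E
python3 - <<'E'
from h import *
print(get_obs())
for n in ['scene','top','wrist']:
    im,c=snap(n,n+'0'); print(n,c)
E
```

```text
{'time_s': 0.0, 'qpos': array([ 1.05141790e+00,  3.00485343e-01,  1.52156619e+00,  8.44847119e-07,
        1.32066837e+00, -6.66056010e-02]), 'joint_vel': array([-0.00117813, -0.00050224, -0.00066766, -0.00055508, -0.00081794,
        0.00026852]), 'tau': array([-5.02761177e-04, -5.31807625e+01, -3.52742171e+01,  7.07790256e-02,
        2.44326226e-02, -1.45315994e-04]), 'ee_pos': array([0.24048491, 0.49436184, 0.20488481]), 'eef_rot': array([-1.57072048e+00,  1.12469477e-03,  1.11802333e+00]), 'force': array([ 0.75838255, -0.35933929,  0.14605089]), 'moment': array([-0.00994344,  0.03240566,  0.01999377]), 'grip_width': 0.09381709290662212}
scene {'K': array([[538.20150737,   0.        , 278.88304353],
       [  0.        , 538.20150737, 216.6250025 ],
       [  0.        ,   0.        ,   1.        ]]), 'T': array([[-0.84652595, -0.41775556,  0.32996076,  0.86672219],
       [ 0.53223383, -0.65135716,  0.54079664,  0.60740605],
       [-0.0109985 ,  0.63341467,  0.77373438,  1.06079556],
       [ 0.        ,  0.        ,  0.        ,  1.        ]])}
top {'K': array([[452.95134156, 
[... 293 characters left out ...]
02088879e-02],
       [-1.18584623e-04,  1.23827171e-01,  9.92303793e-01,
         1.12822308e+00],
       [ 0.00000000e+00,  0.00000000e+00,  0.00000000e+00,
         1.00000000e+00]])}
wrist {'K': array([[329.07287414,   0.        , 277.33930862],
       [  0.        , 329.07287414, 212.78765152],
       [  0.        ,   0.        ,   1.        ]]), 'T': array([[ 4.36844805e-01, -8.67336467e-01, -2.38524776e-01,
         1.72270788e-01],
       [ 8.99536654e-01,  4.21014932e-01,  1.16534270e-01,
         5.28839787e-01],
       [-6.51929484e-04, -2.65469169e-01,  9.64119129e-01,
         3.85027263e-01],
       [ 0.00000000e+00,  0.00000000e+00,  0.00000000e+00,
         1.00000000e+00]])}
```

View pics/scene0.png

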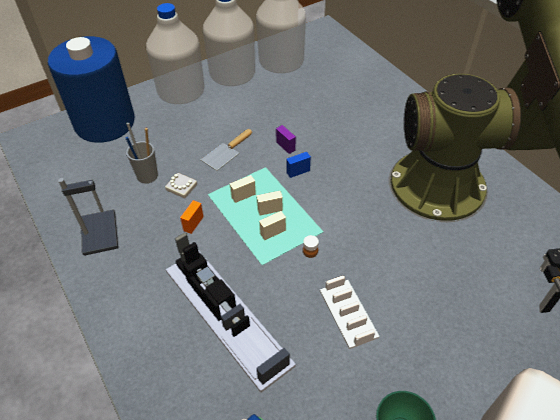

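View pics/top0.png

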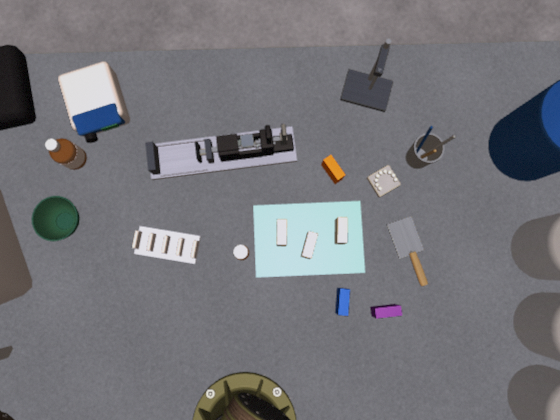

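View pics/wrist0.png

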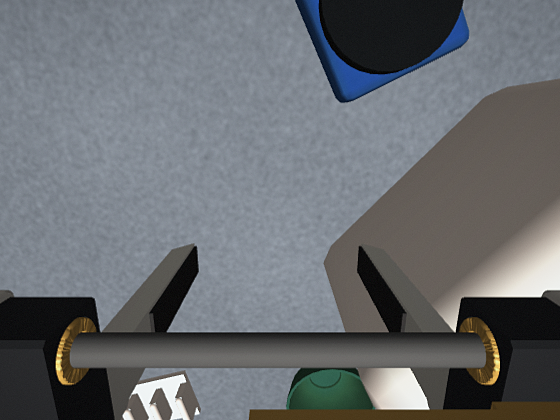

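```bash
cat >> h.py <<'E'
def ray(c,uv,z):
    uv=np.atleast_2d(np.asarray(uv,float)); K,T=c['K'],c['T']
    d=np.c_[(uv[:,0]-K[0,2])/K[0,0],-(uv[:,1]-K[1,2])/K[1,1],-np.ones(len(uv))]@T[:3,:3].T
    o=T[:3,3]; return o+d*((z-o[2])/d[:,2])[:,None]
def proj(c,P):
    P=np.atleast_2d(P); T,K=c['T'],c['K']; p=(P-T[:3,3])@T[:3,:3]
    return np.c_[K[0,0]*p[:,0]/-p[:,2]+K[0,2], K[1,1]*-p[:,1]/-p[:,2]+K[1,2]]
def crop(im,x0,y0,x1,y1,f,s):
    cv2.imwrite('pics/'+f+'.png',cv2.resize(im[y0:y1,x0:x1],None,fx=s,fy=s,interpolation=cv2.INTER_CUBIC))
E
python3 - <<'E'
from h import *
im,c=snap('top','top1')
crop(im,130,110,330,180,'t1',4); crop(im,120,190,380,290,'t2',3)
hsv=cv2.cvtColor(im,cv2.COLOR_BGR2HSV)
for p in [(282,232),(310,245),(342,230),(180,246),(200,155),(330,260)]: print(p,hsv[p[1],p[0]])
E
```

```text
(282, 232) [120   6 228]
(310, 245) [126   6 227]
(342, 230) [135   5 226]
(180, 246) [ 18  31 182]
(200, 155) [13 49 62]
(330, 260) [ 93  38 226]
```

View pics/t1.png

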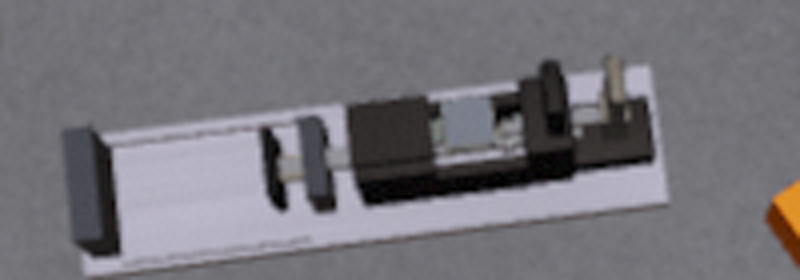

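View pics/t2.png

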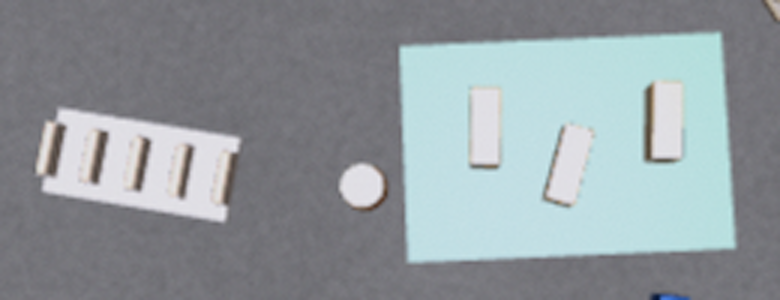

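```bash
python3 - <<'E'
from h import *
im=cv2.imread('pics/top1.png'); c=cams.calibration('top')
hsv=cv2.cvtColor(im,cv2.COLOR_BGR2HSV)
m=((hsv[...,1]<22)&(hsv[...,2]>190)).astype(np.uint8); m[:195]=0;m[280:]=0;m[:,:256]=0;m[:,365:]=0
def rect(P):
    (x,y),(w,h),a=cv2.minAreaRect((P[:,:2]*1000).astype(np.float32)); 
    if w<h: w,h,a=h,w,a+90
    return np.round([x,y,w,h,a],1)
for k in cv2.findContours(m,0,cv2.CHAIN_APPROX_NONE)[0]:
    if cv2.contourArea(k)>80: print('blank',k.mean((0,1)),rect(ray(c,k[:,0]+0.,0.055)))
b=np.array([(647,65),(668,203),(85,275)])/4.+[130,110]; print('bed',ray(c,b,.012).round(3))
r=np.array([(60,107),(240,137),(226,221),(43,190)])/3.+[120,190]; print('rack',ray(c,r,.008).round(3), rect(ray(c,r,.008)))
for n,p in dict(cast=(384,181),knife=(412,250),cap=(241,252),orange=(334,168)).items(): print(n,ray(c,p,.01).round(3))
E
```

```text
blank [309.89393939 244.03030303] [ 420.4 -167.2   62.6   24.3  163.4]
blank [281.34328358 231.28358209] [ 452.1 -100.7   59.7   26.2  178.5]
blank [342.33846154 229.24615385] [ 453.1 -245.9   60.    21.5  177.5]
bed [[ 0.724 -0.135  0.012]
 [ 0.634 -0.146  0.012]
 [ 0.597  0.221  0.012]]
rack [[0.48  0.25  0.008]
 [0.451 0.101 0.008]
 [0.382 0.113 0.008]
 [0.412 0.263 0.008]] [431.2 181.1 153.2  69.8  79. ]
cast [[ 0.577 -0.363  0.01 ]]
knife [[ 0.402 -0.422  0.01 ]]
cap [[ 0.408 -0.     0.01 ]]
orange [[ 0.613 -0.238  0.01 ]]
```

```bash
cat >> h.py <<'E'
def go(x,y,z,yaw,n=None):
    "yaw deg, spin at rate then slide; prints spin total and slide (after spin) and rows"
    o=get_obs(); p=o['ee_pos']; y0=np.degrees(o['eef_rot'][2]); s=-((yaw-y0+180)%360-180)
    a=np.radians(yaw); d=np.array([x,y,z])-p
    t=np.array([d[0]*np.cos(a)+d[1]*np.sin(a),-d[2],-d[0]*np.sin(a)+d[1]*np.cos(a)])
    n=n or int(np.ceil(np.abs(t).max()/.035))
    print('t%.1f at'%o['time_s'],p.round(4),'yaw %.1f'%y0,'spin tot %.1f'%s,'slide tot mm',(t*1000).round(1),'rows',n,'each',(t/n*1000).round(2),'F',o['force'].round(1),'w %.4f'%o['grip_width'])
E
python3 -c "
from h import *
go(.5,.16,.25,0)"
```

```text
t0.2 at [0.2405 0.4944 0.2051] yaw 64.1 spin tot 64.1 slide tot mm [ 259.5  -44.9 -334.4] rows 10 each [ 25.95  -4.49 -33.44] F [-0.2  0.6 -0.3] w 0.0940
```

Request:
{"op": "step_arm", "data": {"plan": [{"spin":7.12},{"spin":7.12},{"spin":7.12},{"spin":7.12},{"spin":7.12},{"spin":7.12},{"spin":7.12},{"spin":7.12},{"spin":7.12},{"slide":[0.026,-0.0045,-0.0334]},{"slide":[0.026,-0.0045,-0.0334]},{"slide":[0.026,-0.0045,-0.0334]},{"slide":[0.026,-0.0045,-0.0334]},{"slide":[0.026,-0.0045,-0.0334]},{"slide":[0.026,-0.0045,-0.0334]},{"slide":[0.026,-0.0045,-0.0334]},{"slide":[0.026,-0.0045,-0.0334]},{"slide":[0.026,-0.0045,-0.0334]},{"slide":[0.026,-0.0045,-0.0334]}]}}

```text
schema error: expected keys grip, slide, spin
```

Request:
{"op": "step_arm", "data": {"plan": [{"grip":-1},{"grip":-1},{"grip":-1},{"grip":-1}]}}

```text
schema error: expected keys grip, slide, spin
```

```bash
python3 -c "
from h import *
im,c=snap('wrist','w1')
go(.45,-.15,.25,0)
np.save('c_w1.npy',c,allow_pickle=True)"
```

```text
t0.2 at [0.2406 0.4945 0.2052] yaw 64.1 spin tot 64.1 slide tot mm [ 209.4  -44.8 -644.5] rows 19 each [ 11.02  -2.36 -33.92] F [-0.7  0.2  0.4] w 0.0939
```

View pics/w1.png

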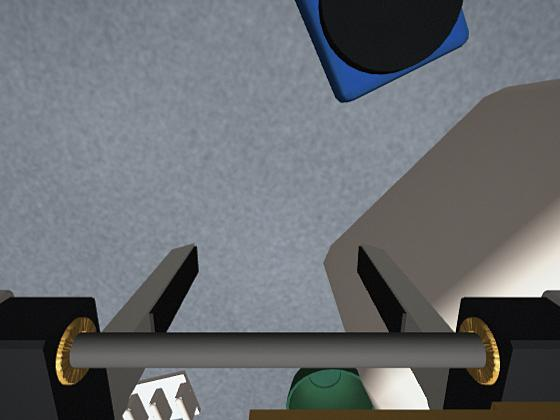

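Request:
{"op": "step_arm", "data": {"plan": [{"grip":-1,"slide":[0,0,0],"spin":7.12},{"grip":-1,"slide":[0,0,0],"spin":7.12},{"grip":-1,"slide":[0,0,0],"spin":7.12},{"grip":-1,"slide":[0,0,0],"spin":7.12},{"grip":-1,"slide":[0,0,0],"spin":7.12},{"grip":-1,"slide":[0,0,0],"spin":7.12},{"grip":-1,"slide":[0,0,0],"spin":7.12},{"grip":-1,"slide":[0,0,0],"spin":7.12},{"grip":-1,"slide":[0,0,0],"spin":7.12},{"grip":-1,"slide":[0.026,-0.0045,-0.0334],"spin":0},{"grip":-1,"slide":[0.026,-0.0045,-0.0334],"spin":0},{"grip":-1,"slide":[0.026,-0.0045,-0.0334],"spin":0},{"grip":-1,"slide":[0.026,-0.0045,-0.0334],"spin":0},{"grip":-1,"slide":[0.026,-0.0045,-0.0334],"spin":0},{"grip":-1,"slide":[0.026,-0.0045,-0.0334],"spin":0},{"grip":-1,"slide":[0.026,-0.0045,-0.0334],"spin":0},{"grip":-1,"slide":[0.026,-0.0045,-0.0334],"spin":0},{"grip":-1,"slide":[0.026,-0.0045,-0.0334],"spin":0},{"grip":-1,"slide":[0.026,-0.0045,-0.0334],"spin":0},{"grip":-1,"slide":[0,0,0],"spin":0}]}}

```text
time_s: 1.92
ee_pos: [0.4981, 0.1626, 0.2499]
eef_rot: [-1.572, -0.001, -0.005]
force: [-0.7, 0.7, 0.2]
grip_width: 0.094
```

```bash
python3 -c "
from h import *
im,c=snap('wrist','w1')
go(.45,-.15,.25,0)
np.save('c_w1.npy',c,allow_pickle=True)"
```

```text
t2.0 at [0.4965 0.1649 0.2494] yaw -0.3 spin tot -0.3 slide tot mm [ -46.5   -0.6 -314.9] rows 9 each [ -5.16  -0.07 -34.99] F [ 0.   0.3 -0.1] w 0.0939
```

View pics/w1.png

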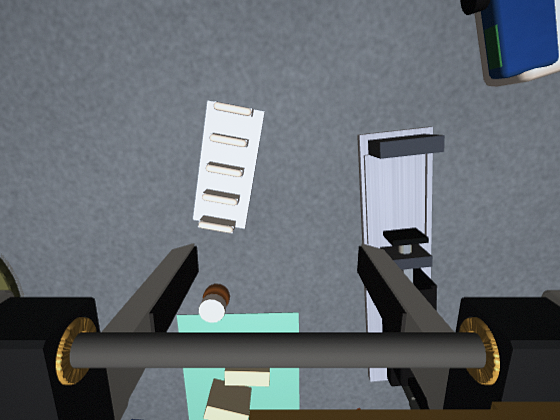

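```bash
python3 -c "
from h import *
im=cv2.imread('pics/w1.png')
crop(im,180,85,280,245,'w1a',4.5);crop(im,340,110,460,270,'w1b',4.5)"
```

```text
(no output)
```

View pics/w1a.png

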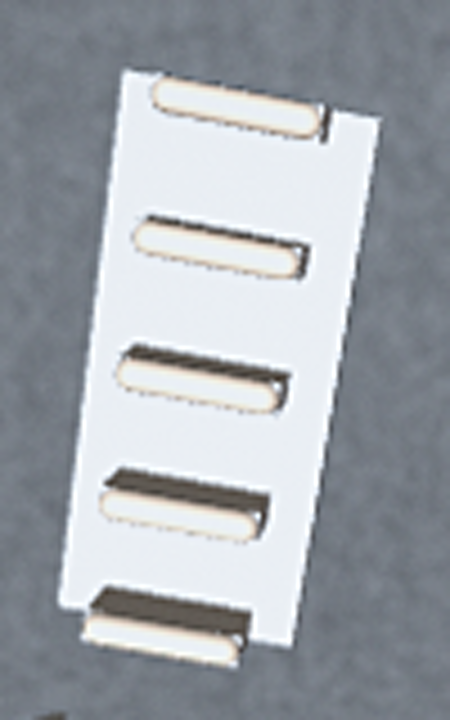

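View pics/w1b.png

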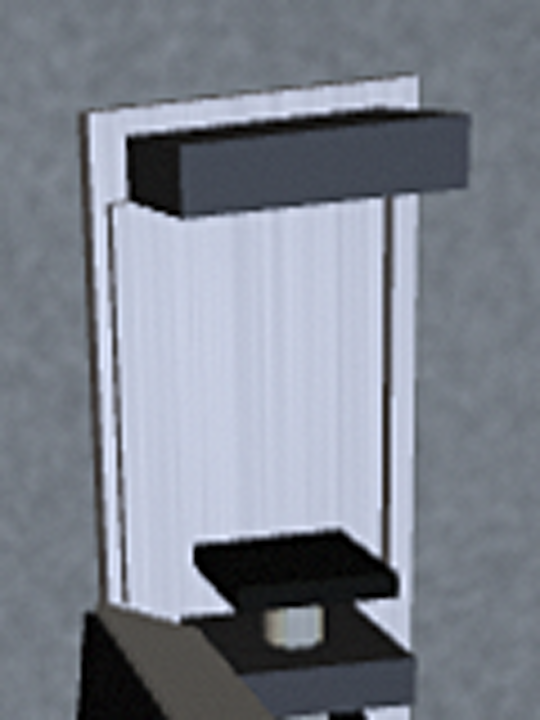

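```bash
python3 -c "
from h import *
c=np.load('c_w1.npy',allow_pickle=True).item()
f=lambda L:np.array(L)/4.5
r=ray(c,f([(122,70),(382,117),(293,647),(60,606)])+[180,85],.008);print(r.round(4))
print('rack ctr',r.mean(0), 'ang', [np.degrees(np.arctan2(*(a-b)[1::-1])) for a,b in [(r[0],r[3]),(r[1],r[2]),(r[0],r[1]),(r[3],r[2])]],[np.linalg.norm(a-b) for a,b in [(r[0],r[3]),(r[1],r[2]),(r[0],r[1]),(r[3],r[2])]])
q=ray(c,f([(237,106),(220,247),(202,385),(181,514),(161,638)])+[180,85],.0385);print(q.round(4))
a=ray(c,f([(183,218),(468,188)])+[340,110],.062);print('anvil',a,a.mean(0))
b=ray(c,f([(80,113),(418,75),(102,605)])+[340,110],.012);print('bed',b)
"
```

```text
[[0.4148 0.266  0.008 ]
 [0.4848 0.2536 0.008 ]
 [0.4559 0.102  0.008 ]
 [0.3871 0.1151 0.008 ]]
rack ctr [0.43563693 0.18418843 0.008     ] ang [np.float64(79.59529528799384), np.float64(79.20539658587339), np.float64(169.91019461417704), np.float64(169.17129335080747)] [np.float64(0.15342143904272543), np.float64(0.15433461608063193), np.float64(0.07113504659266626), np.float64(0.07008564984442214)]
[[0.4494 0.2555 0.0385]
 [0.4435 0.2207 0.0385]
 [0.4372 0.185  0.0385]
 [0.4299 0.1501 0.0385]
 [0.4225 0.1148 0.0385]]
anvil [[0.61440934 0.20098879 0.062     ]
 [0.68378466 0.20795272 0.062     ]] [0.649097   0.20447076 0.062     ]
bed [[0.59944352 0.22440703 0.012     ]
 [0.6912034  0.23407806 0.012     ]
 [0.61475499 0.08017225 0.012     ]]
```

```bash
python3 -c "
from h import *
go(.5,.16,.25,0)
im,c=snap('wrist','w2')
go(.5,.16,.25,0)
np.save('c_w2.npy',c,allow_pickle=True)
crop(im,180,85,280,245,'w2a',4.5);crop(im,340,110,460,270,'w2b',4.5)"
```

```text
t2.0 at [0.4965 0.1649 0.2494] yaw -0.3 spin tot -0.3 slide tot mm [ 3.5 -0.6 -4.9] rows 1 each [ 3.53 -0.59 -4.93] F [ 0.   0.3 -0.1] w 0.0939
t2.0 at [0.4954 0.1665 0.2492] yaw -0.2 spin tot -0.2 slide tot mm [ 4.6 -0.8 -6.5] rows 1 each [ 4.57 -0.78 -6.49] F [0.3 0.1 0.7] w 0.0940
```

View pics/w2a.png

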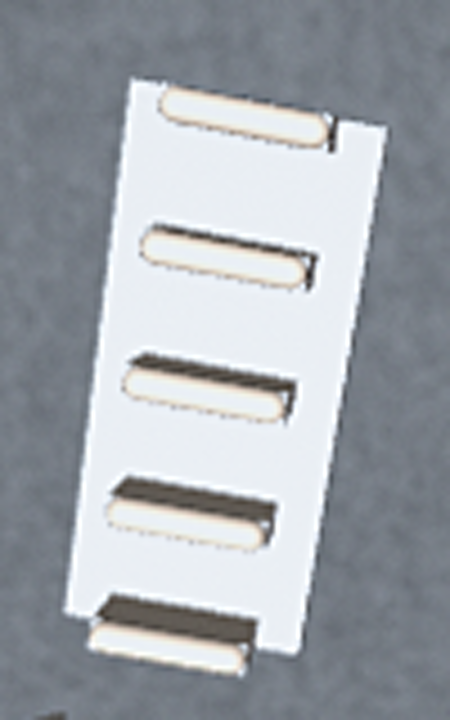

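View pics/w2b.png

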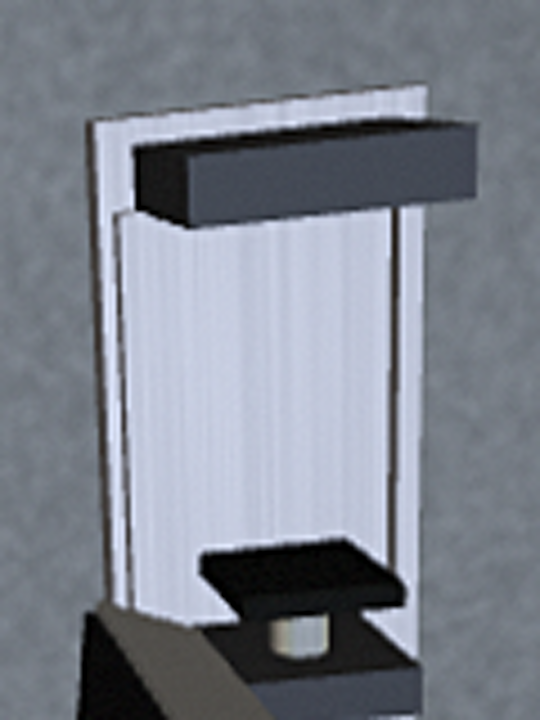

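Request:
{"op": "step_arm", "data": {"plan": [{"grip":-1,"slide":[0,0,0],"spin":0},{"grip":-1,"slide":[0,0,0],"spin":0},{"grip":-1,"slide":[0,0,0],"spin":0}]}}

```text
time_s: 2.27
ee_pos: [0.4944, 0.1686, 0.2495]
eef_rot: [-1.571, 0.0, 0.001]
force: [0.2, -0.7, -0.9]
grip_width: 0.0943
```

```bash
python3 -c "
from h import *
go(.5,.16,.25,0)
im,c=snap('wrist','w3')
go(.5,.16,.25,0)
np.save('c_w3.npy',c,allow_pickle=True)
crop(im,180,85,280,245,'w3a',4.5);crop(im,340,110,460,270,'w3b',4.5)"
```

```text
t2.3 at [0.4944 0.1686 0.2495] yaw 0.1 spin tot 0.1 slide tot mm [ 5.6 -0.5 -8.6] rows 1 each [ 5.62 -0.51 -8.56] F [ 0.2 -0.7 -0.9] w 0.0943
t2.3 at [0.4944 0.1685 0.2495] yaw 0.1 spin tot 0.1 slide tot mm [ 5.6 -0.5 -8.5] rows 1 each [ 5.55 -0.48 -8.46] F [-0.   0.1 -0.6] w 0.0939
```

View pics/w3a.png

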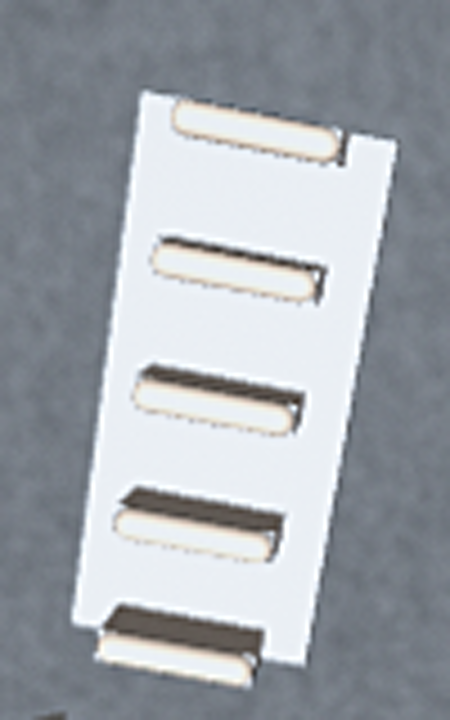

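View pics/w3b.png

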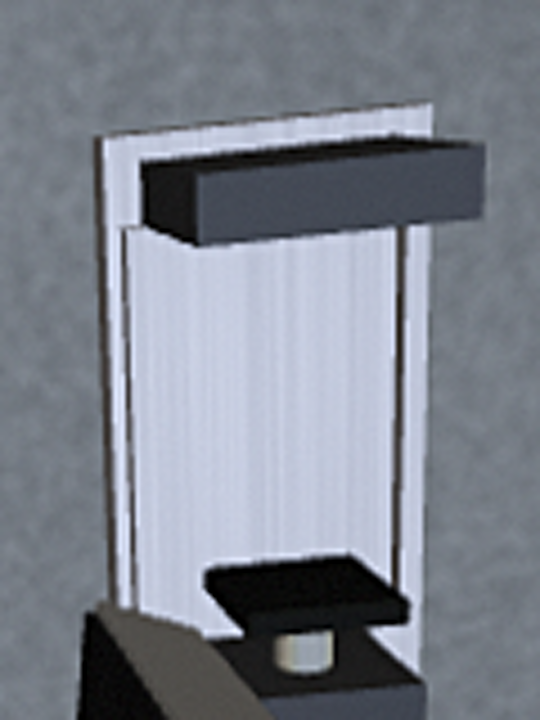

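```bash
python3 -c "
from h import *
c=np.load('c_w3.npy',allow_pickle=True).item()
f=lambda L:np.array(L)/4.5
r=ray(c,f([(141,91),(398,141),(305,665),(72,624)])+[180,85],.008);print(r.round(4))
print('rack ctr',r.mean(0), 'ang', [np.degrees(np.arctan2(*(a-b)[1::-1])) for a,b in [(r[0],r[3]),(r[1],r[2]),(r[0],r[1]),(r[3],r[2])]])
q=ray(c,f([(257,130),(236,270),(213,403),(193,534),(173,654)])+[180,85],.0385);print(q.round(4))
a=ray(c,f([(198,245),(485,218)])+[340,110],.062);print('anvil',a,a.mean(0))
b=ray(c,f([(95,136),(434,103),(112,605)])+[340,110],.012);print('bed',b)
b=ray(c,f([(133,600),(124,230),(404,228),(397,580)])+[340,110],.018);print('lips',b)
"
```

```text
[[0.4149 0.2662 0.008 ]
 [0.4845 0.2533 0.008 ]
 [0.4558 0.1023 0.008 ]
 [0.3867 0.115  0.008 ]]
rack ctr [0.43547921 0.1842013  0.008     ] ang [np.float64(79.40369004973644), np.float64(79.24573854310616), np.float64(169.5287069074046), np.float64(169.55801412857363)]
[[0.4496 0.2554 0.0385]
 [0.4431 0.2206 0.0385]
 [0.4359 0.186  0.0385]
 [0.429  0.1502 0.0385]
 [0.4221 0.1158 0.0385]]
anvil [[0.61431025 0.2012888  0.062     ]
 [0.68440455 0.20806233 0.062     ]] [0.6493574  0.20467556 0.062     ]
bed [[0.5994422  0.22506122 0.012     ]
 [0.69176669 0.23409967 0.012     ]
 [0.61413662 0.087323   0.012     ]]
lips [[0.61852863 0.09119568 0.018     ]
 [0.60772867 0.19998821 0.018     ]
 [0.68503263 0.20069785 0.018     ]
 [0.69584895 0.09762785 0.018     ]]
```

Request:
{"op": "step_arm", "data": {"plan": [{"grip":-1,"slide":[-0.004,0,-0.037],"spin":0},{"grip":-1,"slide":[-0.004,0,-0.037],"spin":0},{"grip":-1,"slide":[-0.004,0,-0.037],"spin":0},{"grip":-1,"slide":[-0.004,0,-0.037],"spin":0},{"grip":-1,"slide":[-0.004,0,-0.037],"spin":0},{"grip":-1,"slide":[-0.004,0,-0.037],"spin":0},{"grip":-1,"slide":[-0.004,0,-0.037],"spin":0},{"grip":-1,"slide":[-0.004,0,-0.037],"spin":0},{"grip":-1,"slide":[-0.004,0,-0.037],"spin":0},{"grip":-1,"slide":[-0.004,0,-0.037],"spin":0},{"grip":-1,"slide":[-0.004,0,-0.037],"spin":0},{"grip":-1,"slide":[0,0,0],"spin":0},{"grip":-1,"slide":[0,0,0],"spin":0},{"grip":-1,"slide":[0,0,0],"spin":0},{"grip":-1,"slide":[0,0,0],"spin":0}]}}

```text
time_s: 3.57
ee_pos: [0.4512, -0.2382, 0.2496]
eef_rot: [-1.571, -0.0, 0.001]
force: [-0.9, 0.4, -0.4]
grip_width: 0.0942
```

```bash
python3 -c "
from h import *
im,c=snap('wrist','w4')
go(.45,-.1,.15,0)
np.save('c_w4.npy',c,allow_pickle=True)"
```

```text
t3.6 at [ 0.4512 -0.2382  0.2496] yaw 0.1 spin tot 0.1 slide tot mm [ -1.2  99.6 138.2] rows 4 each [-0.3  24.91 34.55] F [-0.4 -1.2 -0. ] w 0.0945
```

View pics/w4.png

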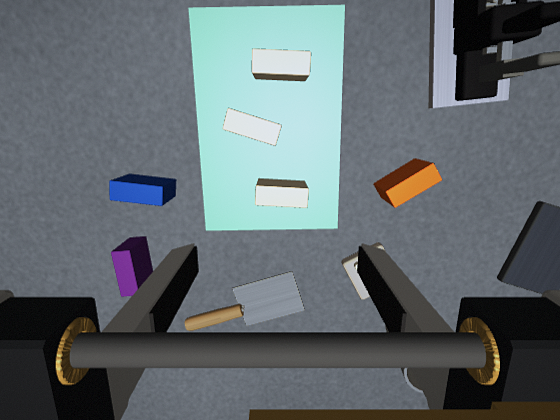

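Three blanks on the mat: tops at about (281,64), (252,127), (282,194). Measure their tops.

```bash
cat >> h.py <<'E'
def blanks(im,c,z=.055,box=(0,0,560,245),sat=30,val=190):
    hsv=cv2.cvtColor(im,cv2.COLOR_BGR2HSV); m=((hsv[...,1]<sat)&(hsv[...,2]>val)).astype(np.uint8)
    k=np.zeros_like(m); x0,y0,x1,y1=box; k[y0:y1,x0:x1]=m[y0:y1,x0:x1]
    for q in cv2.findContours(k,0,cv2.CHAIN_APPROX_NONE)[0]:
        if cv2.contourArea(q)<150: continue
        P=ray(c,q[:,0]+0.,z); (x,y),(w,h),a=cv2.minAreaRect((P[:,:2]*1000).astype(np.float32))
        if w<h: w,h,a=h,w,a+90
        a=(a+90)%180-90
        print('px',q.mean((0,1)).round(0),'xy',round(x,1),round(y,1),'size',round(w,1),round(h,1),'ang',round(a,1))
E
python3 -c "
from h import *
im=cv2.imread('pics/w4.png');c=np.load('c_w4.npy',allow_pickle=True).item()
blanks(im,c,.055)
hsv=cv2.cvtColor(im,cv2.COLOR_BGR2HSV)
print(hsv[64,281],hsv[127,252],hsv[77,281],hsv[100,220])
"
```

```text
px [281. 196.] xy 457.3 -243.9 size 61.1 23.2 ang -3.1
px [251. 126.] xy 423.7 -165.0 size 60.8 23.7 ang -17.0
px [281.  61.] xy 455.8 -98.9 size 60.8 23.1 ang -2.3
[ 97  10 231] [100  10 233] [19 71 79] [ 88  60 228]
```

Request:
{"op": "step_arm", "data": {"plan": [{"grip":-1,"slide":[0.001,0,0.035],"spin":2.5},{"grip":-1,"slide":[0.001,0,0.035],"spin":0},{"grip":-1,"slide":[0.001,0,0.035],"spin":0},{"grip":-1,"slide":[0.001,0,0.034],"spin":0},{"grip":-1,"slide":[0,0.03,0],"spin":0},{"grip":-1,"slide":[0,0.04,0],"spin":0},{"grip":-1,"slide":[0,0.04,0],"spin":0},{"grip":-1,"slide":[0,0.03,0],"spin":0},{"grip":-1,"slide":[0,0,0],"spin":0},{"grip":-1,"slide":[0,0,0],"spin":0},{"grip":-1,"slide":[0,0,0],"spin":0},{"grip":-1,"slide":[0,0,0],"spin":0}]}}

```text
time_s: 4.62
ee_pos: [0.4605, -0.1008, 0.1117]
eef_rot: [-1.572, -0.003, -0.044]
force: [0.1, -1.0, 0.2]
grip_width: 0.0943
```

```bash
python3 -c "
from h import *
im,c=snap('wrist','w5')
go(.456,-.099,.022,-2.5)"
```

```text
t4.7 at [ 0.4604 -0.1008  0.1115] yaw -2.5 spin tot -0.0 slide tot mm [-4.5 89.5  1.7] rows 3 each [-1.49 29.84  0.55] F [-0.9 -0.   0.2] w 0.0944
```

View pics/w5.png

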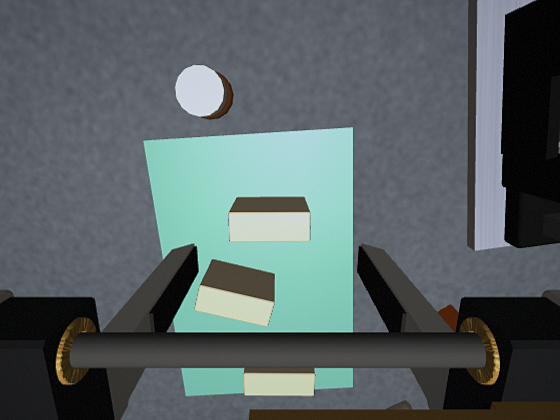

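Request:
{"op": "step_arm", "data": {"plan": [{"grip":-1,"slide":[-0.0045,0.03,0.0017],"spin":0},{"grip":-1,"slide":[0,0.03,0],"spin":0},{"grip":-1,"slide":[0,0.0295,0],"spin":0},{"grip":-1,"slide":[0,0,0],"spin":0},{"grip":-1,"slide":[0,0,0],"spin":0},{"grip":-1,"slide":[0,0,0],"spin":0},{"grip":-1,"slide":[0,0,0],"spin":0}]}}

```text
time_s: 5.25
ee_pos: [0.4562, -0.0992, 0.0221]
eef_rot: [-1.572, -0.003, -0.044]
force: [-0.1, -0.2, 0.0]
grip_width: 0.0937
```

```bash
python3 -c "
from h import *
im,c=snap('wrist','w6')
im,c=snap('scene','s6');crop(im,180,150,360,290,'s6',4)
go(.456,-.099,.022,-2.5)"
```

```text
t5.3 at [ 0.4559 -0.0991  0.0216] yaw -2.5 spin tot -0.0 slide tot mm [ 0.1 -0.4  0.1] rows 1 each [ 0.13 -0.44  0.08] F [ 0.4 -0.4  0.1] w 0.0937
```

View pics/w6.png

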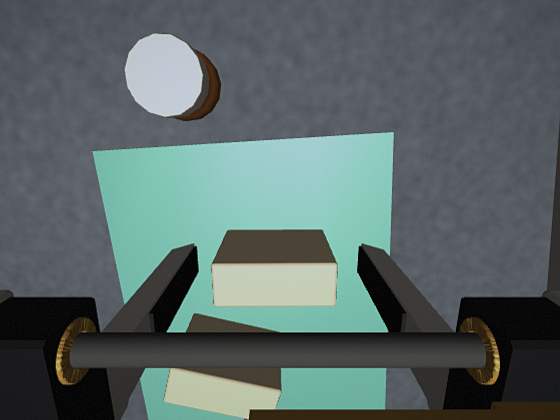

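View pics/s6.png

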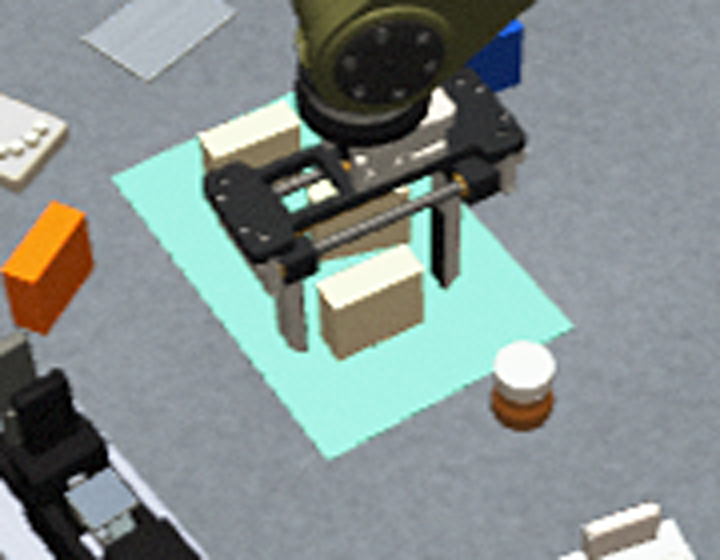

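Request:
{"op": "step_arm", "data": {"plan": [{"grip":0.0,"slide":[0,0,0],"spin":0},{"grip":0.4,"slide":[0,0,0],"spin":0},{"grip":0.4,"slide":[0,0,0],"spin":0},{"grip":0.4,"slide":[0,0,0],"spin":0},{"grip":0.4,"slide":[0,0,0],"spin":0},{"grip":0.4,"slide":[0,0,0],"spin":0}], "force": 30}}

```text
time_s: 5.85
ee_pos: [0.455, -0.0988, 0.02]
eef_rot: [-1.571, 0.0, -0.044]
force: [0.0, -0.2, 1.7]
grip_width: 0.0621
```

```bash
python3 -c "
from h import *
im,c=snap('wrist','w7')
go(.6504,.1907,.15,5.7)"
```

```text
t5.9 at [ 0.455  -0.0988  0.02  ] yaw -2.5 spin tot -8.2 slide tot mm [ 223.2 -130.   268.7] rows 8 each [ 27.9  -16.25  33.58] F [-0.1 -1.2  1.2] w 0.0620
```

View pics/w7.png

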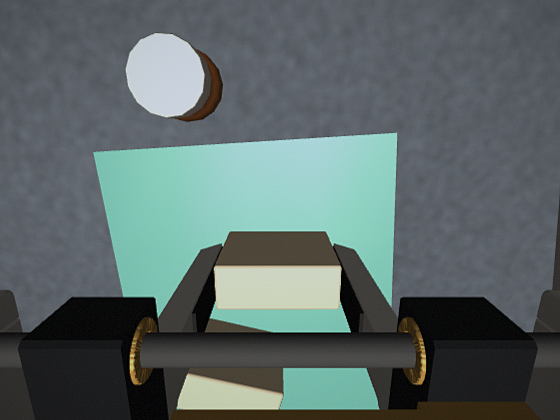

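```bash
python3 -c "
from h import *
c=cams.calibration('wrist')
for p in [(215,265),(341,265),(216,308),(340,308)]: print(ray(c,p,.055).round(4))
im=cv2.imread('pics/w7.png')
print(proj(c,[[.455,-.0988,.02]]))
"
```

```text
[[ 0.4269 -0.0856  0.055 ]]
[[ 0.4871 -0.0882  0.055 ]]
[[ 0.4253 -0.1087  0.055 ]]
[[ 0.4868 -0.1114  0.055 ]]
[[275.3251402  258.95838102]]
```

```bash
python3 -c "
from h import *
im=cv2.imread('pics/w7.png')
crop(im,190,220,370,330,'w7z',4.4)
c=cams.calibration('wrist'); o=get_obs(); p=o['ee_pos']; a=o['eef_rot'][2]
X=np.array([np.cos(a),np.sin(a),0]);Z=np.array([-np.sin(a),np.cos(a),0])
for s in (-1,1):
  for t in (31,43.5):
    for z in (-8,8): print(s*t,z,proj(c,p+X*s*t/1000+Z*z/1000).round(1), ((proj(c,p+X*s*t/1000+Z*z/1000)-[190,220])*4.4).round(0))
"
```

```text
-31 -8 [[223.4 271.4]] [[147. 226.]]
-31 8 [[222.2 246.2]] [[142. 115.]]
-43.5 -8 [[202.4 271.4]] [[ 55. 226.]]
-43.5 8 [[200.8 246.2]] [[ 48. 115.]]
31 -8 [[327.3 271.4]] [[604. 226.]]
31 8 [[328.4 246.3]] [[609. 116.]]
43.5 -8 [[348.2 271.4]] [[696. 226.]]
43.5 8 [[349.8 246.3]] [[703. 116.]]
```

View pics/w7z.png

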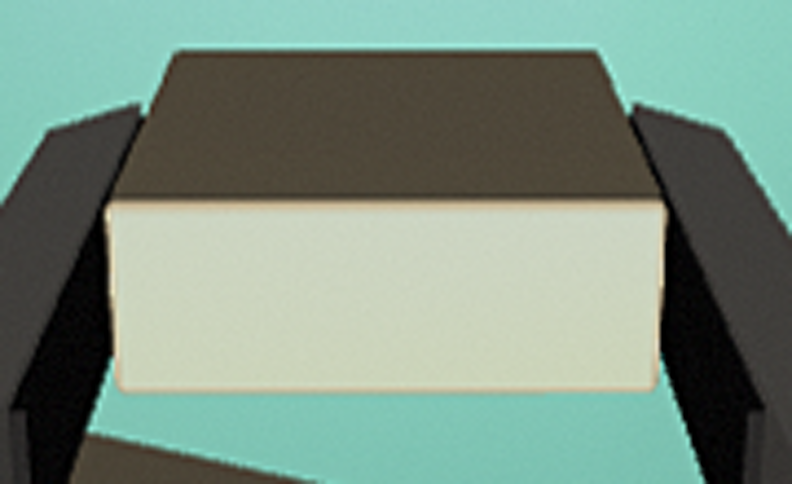

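Request:
{"op": "step_arm", "data": {"plan": [{"grip":0.4,"slide":[0,-0.02,0],"spin":0},{"grip":0.4,"slide":[0,-0.04,0],"spin":0},{"grip":0.4,"slide":[0,-0.04,0],"spin":0},{"grip":0.4,"slide":[0,-0.03,0],"spin":0},{"grip":0.4,"slide":[0,0,0],"spin":-4.1},{"grip":0.4,"slide":[0,0,0],"spin":-4.1},{"grip":0.4,"slide":[0.022,0,0.027],"spin":0},{"grip":0.4,"slide":[0.022,0,0.027],"spin":0},{"grip":0.4,"slide":[0.022,0,0.027],"spin":0},{"grip":0.4,"slide":[0.022,0,0.027],"spin":0},{"grip":0.4,"slide":[0.022,0,0.027],"spin":0},{"grip":0.4,"slide":[0.022,0,0.027],"spin":0},{"grip":0.4,"slide":[0.022,0,0.027],"spin":0},{"grip":0.4,"slide":[0.022,0,0.027],"spin":0},{"grip":0.4,"slide":[0.022,0,0.027],"spin":0},{"grip":0.4,"slide":[0.022,0,0.025],"spin":0},{"grip":0.4,"slide":[0,0,0],"spin":0},{"grip":0.4,"slide":[0,0,0],"spin":0},{"grip":0.4,"slide":[0,0,0],"spin":0},{"grip":0.4,"slide":[0,0,0],"spin":0}]}}

```text
time_s: 7.57
ee_pos: [0.6471, 0.1887, 0.1501]
eef_rot: [-1.571, 0.0, 0.098]
force: [-0.3, 0.5, -2.2]
grip_width: 0.0619
```

```bash
python3 -c "
from h import *
im,c=snap('wrist','w8')
crop(im,130,50,430,300,'w8z',2.6)
go(.649,.1887,.06,5.7)"
```

```text
t7.6 at [0.6472 0.1887 0.1503] yaw 5.6 spin tot -0.1 slide tot mm [ 1.8 90.3 -0.2] rows 3 each [ 0.59 30.11 -0.06] F [ 0.5 -0.1 -0.7] w 0.0616
```

View pics/w8z.png

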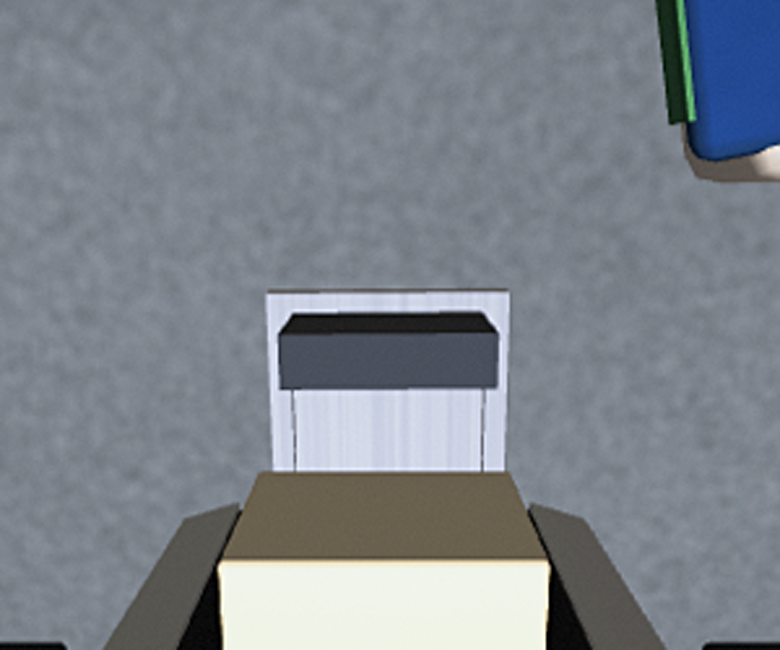

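Request:
{"op": "step_arm", "data": {"plan": [{"grip":0.4,"slide":[0.0012,0.03,0],"spin":0},{"grip":0.4,"slide":[0,0.03,0],"spin":0},{"grip":0.4,"slide":[0,0.03,0],"spin":0},{"grip":0.4,"slide":[0,0.02,0],"spin":0},{"grip":0.4,"slide":[0,0.004,0],"spin":0},{"grip":0.4,"slide":[0,0,0],"spin":0},{"grip":0.4,"slide":[0,0,0],"spin":0},{"grip":0.4,"slide":[0,0,0],"spin":0}]}}

```text
time_s: 8.28
ee_pos: [0.6495, 0.1898, 0.0383]
eef_rot: [-1.57, -0.003, 0.099]
force: [-0.1, 0.4, -1.2]
grip_width: 0.0622
```

```bash
python3 -c "
from h import *
go(.649,.1887,.032,5.7)"
```

```text
t8.3 at [0.6495 0.1898 0.0383] yaw 5.7 spin tot -0.0 slide tot mm [-0.6  6.3 -1. ] rows 1 each [-0.65  6.27 -1.04] F [-0.1  0.4 -1.2] w 0.0622
```

Request:
{"op": "step_arm", "data": {"plan": [{"grip":0.4,"slide":[0,0.004,0],"spin":0},{"grip":0.4,"slide":[0,0,0.001],"spin":0},{"grip":0.4,"slide":[0,0,0.001],"spin":0},{"grip":0.4,"slide":[0,0,0],"spin":0},{"grip":0.4,"slide":[0,0,0],"spin":0}]}}

```text
time_s: 8.7
ee_pos: [0.6484, 0.1919, 0.0322]
eef_rot: [-1.571, -0.0, 0.099]
force: [0.3, -0.0, -0.4]
grip_width: 0.0619
```

Request:
{"op": "step_arm", "data": {"plan": [{"grip":0.4,"slide":[0,0,0.001],"spin":0},{"grip":0.4,"slide":[0,0,0.001],"spin":0},{"grip":0.4,"slide":[0,0,0],"spin":0},{"grip":0.4,"slide":[0,0,0],"spin":0}]}}

```text
time_s: 9.03
ee_pos: [0.6483, 0.193, 0.0321]
eef_rot: [-1.572, 0.0, 0.099]
force: [-0.4, -5.0, -0.6]
grip_width: 0.0617
```

Request:
{"op": "step_arm", "data": {"plan": [{"grip":0.4,"slide":[0,0.001,-0.001],"spin":0},{"grip":0.4,"slide":[0,0,0],"spin":0},{"grip":0.0,"slide":[0,0,0],"spin":0},{"grip":-0.4,"slide":[0,0,0],"spin":0},{"grip":-0.8,"slide":[0,0,0],"spin":0},{"grip":-0.8,"slide":[0,0,0],"spin":0},{"grip":-0.8,"slide":[0,0,0],"spin":0},{"grip":-0.8,"slide":[0,0,0],"spin":0},{"grip":-0.8,"slide":[0,-0.02,0],"spin":0},{"grip":-1,"slide":[0,-0.035,0],"spin":0},{"grip":-1,"slide":[0,-0.035,0],"spin":0},{"grip":-1,"slide":[0,-0.03,0],"spin":0},{"grip":-1,"slide":[0,0,0],"spin":0},{"grip":-1,"slide":[0,0,0],"spin":0}]}}

```text
time_s: 10.2
ee_pos: [0.6489, 0.1929, 0.1527]
eef_rot: [-1.57, -0.003, 0.099]
force: [-0.5, -0.1, 0.5]
grip_width: 0.0938
```

```bash
python3 -c "
from h import *
im,c=snap('wrist','w9')
crop(im,130,50,430,300,'w9z',2.6)
im,c=snap('top','t9');blanks(im,c,.055,(255,195,366,280),22)
go(.4225,-.166,.15,-17)"
```

```text
px [310. 244.] xy 420.7 -167.4 size 63.1 25.0 ang -16.9
px [342. 229.] xy 454.2 -244.8 size 62.3 23.9 ang -2.5
t10.3 at [0.6478 0.1926 0.1496] yaw 5.7 spin tot 22.7 slide tot mm [-1.106e+02 -4.000e-01 -4.088e+02] rows 12 each [-9.220e+00 -3.000e-02 -3.407e+01] F [-0.5 -0.5 -0.5] w 0.0941
```

View pics/w9z.png

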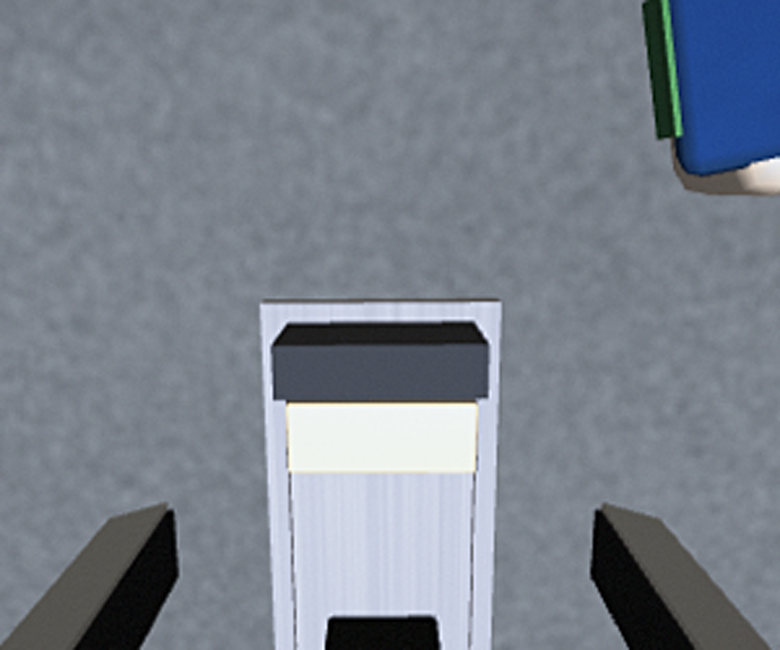

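View pics/t9.png

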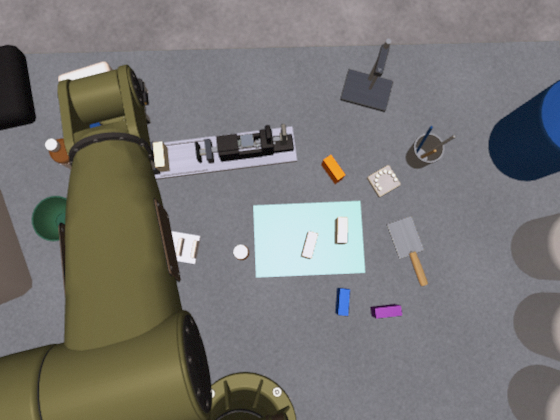

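Request:
{"op": "step_arm", "data": {"plan": [{"grip":-1,"slide":[0,0,0],"spin":5.7},{"grip":-1,"slide":[0,0,0],"spin":5.7},{"grip":-1,"slide":[0,0,0],"spin":5.7},{"grip":-1,"slide":[0,0,0],"spin":5.6},{"grip":-1,"slide":[-0.0092,0,-0.034],"spin":0},{"grip":-1,"slide":[-0.0092,0,-0.034],"spin":0},{"grip":-1,"slide":[-0.0092,0,-0.034],"spin":0},{"grip":-1,"slide":[-0.0092,0,-0.034],"spin":0},{"grip":-1,"slide":[-0.0092,0,-0.034],"spin":0},{"grip":-1,"slide":[-0.0092,0,-0.034],"spin":0},{"grip":-1,"slide":[-0.0092,0,-0.034],"spin":0},{"grip":-1,"slide":[-0.0092,0,-0.034],"spin":0},{"grip":-1,"slide":[-0.0092,0,-0.034],"spin":0},{"grip":-1,"slide":[-0.0092,0,-0.034],"spin":0},{"grip":-1,"slide":[-0.0092,0,-0.034],"spin":0},{"grip":-1,"slide":[-0.0092,0,-0.034],"spin":0},{"grip":-1,"slide":[0,0,0],"spin":0},{"grip":-1,"slide":[0,0,0],"spin":0},{"grip":-1,"slide":[0,0,0],"spin":0},{"grip":-1,"slide":[0,0,0],"spin":0}]}}

```text
time_s: 11.97
ee_pos: [0.4236, -0.1642, 0.1504]
eef_rot: [-1.57, 0.001, -0.296]
force: [-0.8, 0.4, -0.0]
grip_width: 0.0941
```

```bash
python3 -c "
from h import *
im,c=snap('wrist','w10');blanks(im,c,.055,(150,100,420,325))
go(.4222,-.165,.021,-17)"
```

```text
px [331. 285.] xy 453.7 -243.2 size 52.5 21.2 ang -2.8
px [277. 216.] xy 423.9 -165.0 size 59.7 21.7 ang -16.9
t12.0 at [ 0.4236 -0.1641  0.1505] yaw -16.9 spin tot 0.1 slide tot mm [ -1.1 129.5  -1.3] rows 4 each [-0.28 32.38 -0.31] F [0.3 0.6 0.2] w 0.0938
```

View pics/w10.png

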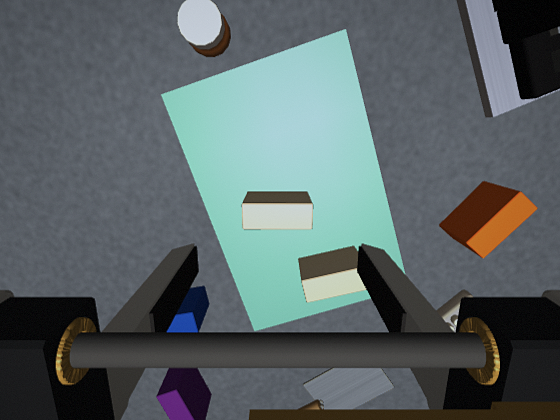

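Request:
{"op": "step_arm", "data": {"plan": [{"grip":-1,"slide":[-0.001,0.03,-0.0013],"spin":0},{"grip":-1,"slide":[0,0.035,0],"spin":0},{"grip":-1,"slide":[0,0.035,0],"spin":0},{"grip":-1,"slide":[0,0.0295,0],"spin":0},{"grip":-1,"slide":[0,0,0],"spin":0},{"grip":-1,"slide":[0,0,0],"spin":0},{"grip":-0.4,"slide":[0,0,0],"spin":0},{"grip":0,"slide":[0,0,0],"spin":0},{"grip":0.4,"slide":[0,0,0],"spin":0},{"grip":0.4,"slide":[0,0,0],"spin":0},{"grip":0.4,"slide":[0,0,0],"spin":0},{"grip":0.4,"slide":[0,0,0],"spin":0}]}}

```text
time_s: 13.02
ee_pos: [0.4223, -0.1662, 0.0221]
eef_rot: [-1.571, -0.001, -0.297]
force: [-1.5, 0.7, 7.1]
grip_width: 0.0616
```

```bash
python3 -c "
from h import *
go(.4222,-.165,.021,-17)
im,c=snap('wrist','w11');crop(im,130,200,430,330,'w11z',2.6);blanks(im,c,.055,(150,240,420,330))
"
```

```text
t13.0 at [ 0.4223 -0.1662  0.0221] yaw -17.0 spin tot -0.0 slide tot mm [-0.4  1.1  1.1] rows 1 each [-0.42  1.15  1.09] F [-1.5  0.7  7.1] w 0.0616
```

View pics/w11z.png

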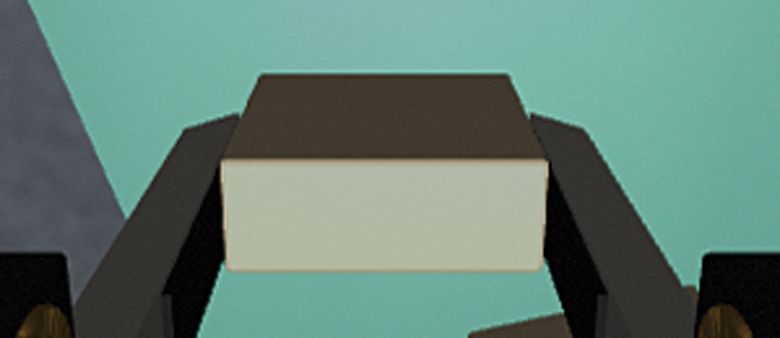

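```bash
cat >> h.py <<'E'
def inhand(px,dz=.035):
    "px: 4 corners of blank top; centre in tool frame (mm)"
    c=cams.calibration('wrist'); o=get_obs(); p=o['ee_pos']; a=o['eef_rot'][2]
    q=ray(c,px,p[2]+dz).mean(0)-p; print('in hand x %.1f z %.1f'%(1000*(q[0]*np.cos(a)+q[1]*np.sin(a)),1000*(-q[0]*np.sin(a)+q[1]*np.cos(a))))
E
python3 -c "
from h import *
f=lambda L:np.array(L)/2.6+[130,200]
inhand(f([(221,159),(548,159),(227,271),(543,271)]),.033)
go(.6535,.1618,.15,5.7)
"
```

```text
in hand x 1.3 z 1.7
t13.1 at [ 0.4223 -0.1662  0.0221] yaw -17.0 spin tot -22.7 slide tot mm [ 262.7 -127.9  303.4] rows 9 each [ 29.18 -14.21  33.71] F [-1.   1.1  7.3] w 0.0620
```

Request:
{"op": "step_arm", "data": {"plan": [{"grip":0.4,"slide":[0,-0.02,0],"spin":0},{"grip":0.4,"slide":[0,-0.04,0],"spin":0},{"grip":0.4,"slide":[0,-0.04,0],"spin":0},{"grip":0.4,"slide":[0,-0.028,0],"spin":0},{"grip":0.4,"slide":[0,0,0],"spin":-5.7},{"grip":0.4,"slide":[0,0,0],"spin":-5.7},{"grip":0.4,"slide":[0,0,0],"spin":-5.7},{"grip":0.4,"slide":[0,0,0],"spin":-5.6},{"grip":0.4,"slide":[0.026,0,0.0307],"spin":0},{"grip":0.4,"slide":[0.026,0,0.0307],"spin":0},{"grip":0.4,"slide":[0.026,0,0.0307],"spin":0},{"grip":0.4,"slide":[0.026,0,0.0307],"spin":0},{"grip":0.4,"slide":[0.026,0,0.0307],"spin":0},{"grip":0.4,"slide":[0.026,0,0.0307],"spin":0},{"grip":0.4,"slide":[0.026,0,0.0307],"spin":0},{"grip":0.4,"slide":[0.026,0,0.0307],"spin":0},{"grip":0.4,"slide":[0.026,0,0.0307],"spin":0},{"grip":0.4,"slide":[0.026,0,0.0307],"spin":0}]}}

```text
time_s: 14.57
ee_pos: [0.6509, 0.1671, 0.1493]
eef_rot: [-1.571, 0.0, 0.099]
force: [0.2, -0.5, -0.4]
grip_width: 0.062
```

Request:
{"op": "step_arm", "data": {"plan": [{"grip":0.4,"slide":[0,0,0],"spin":0},{"grip":0.4,"slide":[0,0,0],"spin":0},{"grip":0.4,"slide":[0,0,0],"spin":0},{"grip":0.4,"slide":[0,0,0],"spin":0}]}}

```text
time_s: 14.9
ee_pos: [0.65, 0.1641, 0.1497]
eef_rot: [-1.571, 0.0, 0.098]
force: [0.3, -1.1, 0.2]
grip_width: 0.0619
```

```bash
python3 -c "
from h import *
im,c=snap('wrist','w12')
crop(im,130,50,430,310,'w12z',2.3)
go(.6508,.165,.036,5.7)"
```

```text
t14.9 at [0.6501 0.164  0.15  ] yaw 5.6 spin tot -0.1 slide tot mm [  0.8 114.    0.9] rows 4 each [ 0.21 28.49  0.23] F [-0.4  0.3 -0.5] w 0.0620
```

View pics/w12z.png

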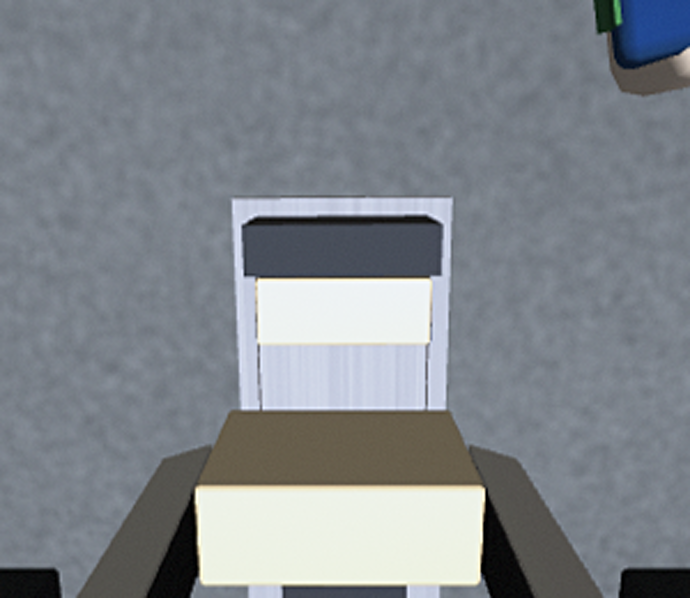

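Good alignment. Descend (grip offset 1.7 mm; keep ~2.5 mm gap).

Request:
{"op": "step_arm", "data": {"plan": [{"grip":0.4,"slide":[0.0005,0.03,0],"spin":0},{"grip":0.4,"slide":[0,0.03,0],"spin":0},{"grip":0.4,"slide":[0,0.03,0],"spin":0},{"grip":0.4,"slide":[0,0.015,0],"spin":0},{"grip":0.4,"slide":[0,0.009,0],"spin":0},{"grip":0.4,"slide":[0,0.002,0],"spin":0},{"grip":0.4,"slide":[0,0,0],"spin":0},{"grip":0.4,"slide":[0,0,0],"spin":0},{"grip":0.4,"slide":[0,0,0],"spin":0}]}}

```text
time_s: 15.7
ee_pos: [0.6512, 0.1651, 0.0346]
eef_rot: [-1.571, -0.002, 0.099]
force: [0.3, -0.5, -1.4]
grip_width: 0.0617
```

```bash
python3 -c "
from h import *
im,c=snap('wrist','w13')
crop(im,130,150,430,330,'w13z',2.5)
go(.6508,.165,.036,5.7)"
```

```text
t15.8 at [0.6512 0.1651 0.0344] yaw 5.7 spin tot -0.0 slide tot mm [-0.4 -1.6 -0.1] rows 1 each [-0.39 -1.59 -0.1 ] F [ 0.6 -0.3 -1.8] w 0.0618
```

View pics/w13z.png

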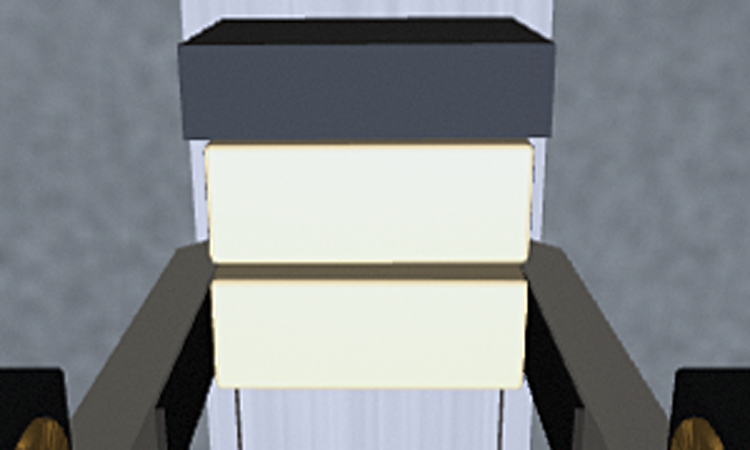

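Request:
{"op": "step_arm", "data": {"plan": [{"grip":0.4,"slide":[0,0,0.0015],"spin":0},{"grip":0.4,"slide":[0,0.001,0],"spin":0},{"grip":0.4,"slide":[0,0,0],"spin":0},{"grip":0.4,"slide":[0,0,0],"spin":0},{"grip":0.0,"slide":[0,0,0],"spin":0},{"grip":-0.4,"slide":[0,0,0],"spin":0},{"grip":-0.8,"slide":[0,0,0],"spin":0},{"grip":-0.8,"slide":[0,0,0],"spin":0},{"grip":-0.8,"slide":[0,0,0],"spin":0},{"grip":-0.8,"slide":[0,0,0],"spin":0},{"grip":-0.8,"slide":[0,-0.02,0],"spin":0},{"grip":-1,"slide":[0,-0.035,0],"spin":0},{"grip":-1,"slide":[0,-0.035,0],"spin":0},{"grip":-1,"slide":[0,-0.03,0],"spin":0},{"grip":-1,"slide":[0,0,0],"spin":0},{"grip":-1,"slide":[0,0,0],"spin":0}]}}

```text
time_s: 17.08
ee_pos: [0.6513, 0.1669, 0.1542]
eef_rot: [-1.57, -0.003, 0.099]
force: [-0.4, 0.3, -0.2]
grip_width: 0.094
```

```bash
python3 -c "
from h import *
im,c=snap('wrist','w14')
crop(im,130,50,430,300,'w14z',2.3)
im,c=snap('top','t14');blanks(im,c,.055,(255,195,366,280),22)
go(.4558,-.2435,.15,-3)"
```

```text
px [342. 229.] xy 454.2 -244.8 size 62.3 23.9 ang -2.5
t17.2 at [0.6502 0.1666 0.1511] yaw 5.7 spin tot 8.7 slide tot mm [-172.6    1.1 -419.7] rows 12 each [-14.39   0.09 -34.98] F [-0.6  0.   0.6] w 0.0940
```

View pics/w14z.png

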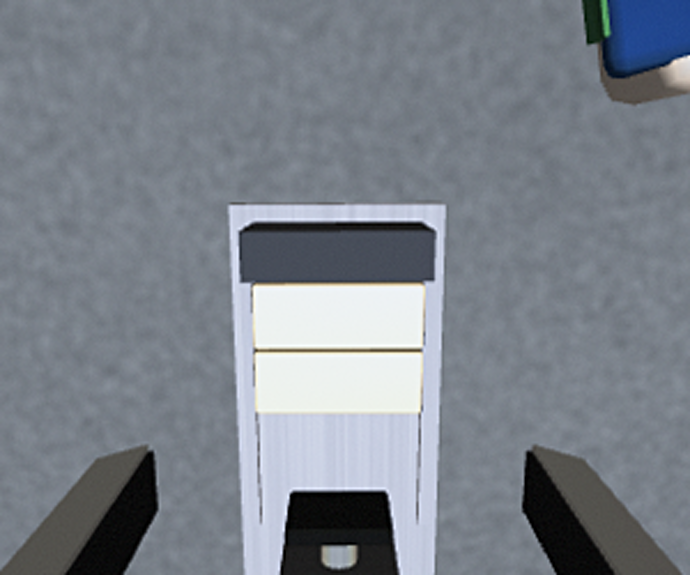

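Two blanks stand side by side at the anvil. Now the third, unmoved.

Request:
{"op": "step_arm", "data": {"plan": [{"grip":-1,"slide":[0,0,0],"spin":4.4},{"grip":-1,"slide":[0,0,0],"spin":4.3},{"grip":-1,"slide":[-0.0144,0,-0.035],"spin":0},{"grip":-1,"slide":[-0.0144,0,-0.035],"spin":0},{"grip":-1,"slide":[-0.0144,0,-0.035],"spin":0},{"grip":-1,"slide":[-0.0144,0,-0.035],"spin":0},{"grip":-1,"slide":[-0.0144,0,-0.035],"spin":0},{"grip":-1,"slide":[-0.0144,0,-0.035],"spin":0},{"grip":-1,"slide":[-0.0144,0,-0.035],"spin":0},{"grip":-1,"slide":[-0.0144,0,-0.035],"spin":0},{"grip":-1,"slide":[-0.0144,0,-0.035],"spin":0},{"grip":-1,"slide":[-0.0144,0,-0.035],"spin":0},{"grip":-1,"slide":[-0.0144,0,-0.035],"spin":0},{"grip":-1,"slide":[-0.0144,0,-0.035],"spin":0},{"grip":-1,"slide":[0,0,0],"spin":0},{"grip":-1,"slide":[0,0,0],"spin":0},{"grip":-1,"slide":[0,0,0],"spin":0},{"grip":-1,"slide":[0,0,0],"spin":0}]}}

```text
time_s: 18.68
ee_pos: [0.4562, -0.2425, 0.1518]
eef_rot: [-1.57, 0.001, -0.052]
force: [0.3, -0.3, -0.3]
grip_width: 0.0941
```

```bash
python3 -c "
from h import *
im,c=snap('wrist','w15');blanks(im,c,.055,(150,100,420,325))
go(.4555,-.244,.021,-3)"
```

```text
px [277. 216.] xy 456.9 -243.9 size 60.1 21.8 ang -2.9
t18.7 at [ 0.4563 -0.2425  0.152 ] yaw -2.9 spin tot 0.1 slide tot mm [ -0.7 131.   -1.6] rows 4 each [-0.18 32.75 -0.4 ] F [-0.2  0.1 -0. ] w 0.0939
```

View pics/w15.png

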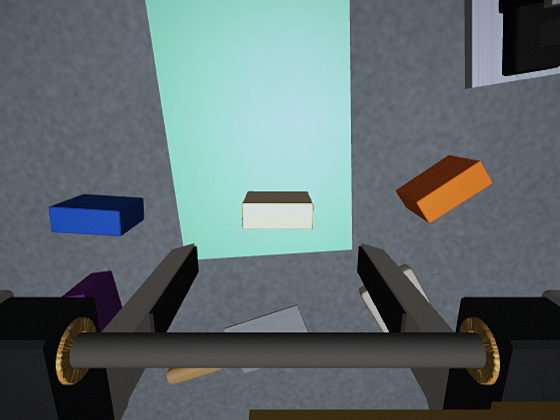

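Request:
{"op": "step_arm", "data": {"plan": [{"grip":-1,"slide":[-0.0007,0.03,-0.001],"spin":0},{"grip":-1,"slide":[0,0.035,0],"spin":0},{"grip":-1,"slide":[0,0.035,0],"spin":0},{"grip":-1,"slide":[0,0.0295,0],"spin":0},{"grip":-1,"slide":[0,0,0],"spin":0},{"grip":-1,"slide":[0,0,0],"spin":0},{"grip":-0.4,"slide":[0,0,0],"spin":0},{"grip":0,"slide":[0,0,0],"spin":0},{"grip":0.4,"slide":[0,0,0],"spin":0},{"grip":0.4,"slide":[0,0,0],"spin":0},{"grip":0.4,"slide":[0,0,0],"spin":0},{"grip":0.4,"slide":[0,0,0],"spin":0}]}}

```text
time_s: 19.73
ee_pos: [0.4555, -0.2447, 0.0237]
eef_rot: [-1.571, -0.001, -0.053]
force: [-0.1, 0.9, 5.8]
grip_width: 0.0618
```

```bash
python3 -c "
from h import *
im,c=snap('wrist','w16');crop(im,130,200,430,330,'w16z',2.6)
go(.6535,.1391,.15,5.7)
"
```

```text
t19.8 at [ 0.4555 -0.2447  0.0237] yaw -3.0 spin tot -8.7 slide tot mm [ 235.2 -126.3  362.2] rows 11 each [ 21.38 -11.48  32.93] F [-1.5  2.1  6.5] w 0.0620
```

View pics/w16z.png

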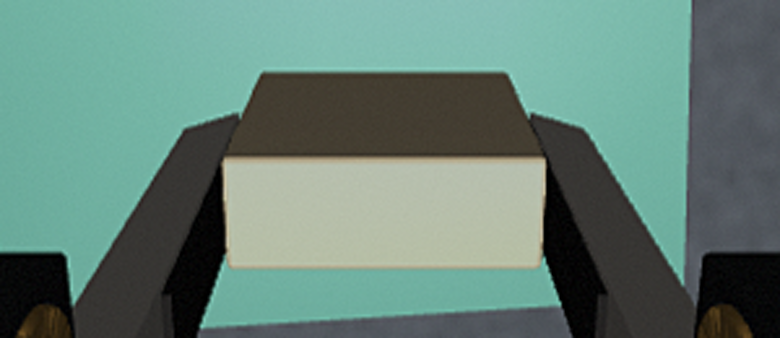

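Request:
{"op": "step_arm", "data": {"plan": [{"grip":0.4,"slide":[0,-0.02,0],"spin":0},{"grip":0.4,"slide":[0,-0.04,0],"spin":0},{"grip":0.4,"slide":[0,-0.04,0],"spin":0},{"grip":0.4,"slide":[0,-0.027,0],"spin":0},{"grip":0.4,"slide":[0,0,0],"spin":-4.4},{"grip":0.4,"slide":[0,0,0],"spin":-4.3},{"grip":0.4,"slide":[0.0213,0,0.033],"spin":0},{"grip":0.4,"slide":[0.0213,0,0.033],"spin":0},{"grip":0.4,"slide":[0.0213,0,0.033],"spin":0},{"grip":0.4,"slide":[0.0213,0,0.033],"spin":0},{"grip":0.4,"slide":[0.0213,0,0.033],"spin":0},{"grip":0.4,"slide":[0.0213,0,0.033],"spin":0},{"grip":0.4,"slide":[0.0213,0,0.033],"spin":0},{"grip":0.4,"slide":[0.0213,0,0.033],"spin":0},{"grip":0.4,"slide":[0.0213,0,0.033],"spin":0},{"grip":0.4,"slide":[0.0213,0,0.033],"spin":0},{"grip":0.4,"slide":[0.0213,0,0.033],"spin":0},{"grip":0.4,"slide":[0,0,0],"spin":0},{"grip":0.4,"slide":[0,0,0],"spin":0},{"grip":0.4,"slide":[0,0,0],"spin":0}]}}

```text
time_s: 21.45
ee_pos: [0.6521, 0.1394, 0.1495]
eef_rot: [-1.571, 0.001, 0.099]
force: [-0.5, -0.5, -0.8]
grip_width: 0.0618
```

```bash
python3 -c "
from h import *
im,c=snap('wrist','w17')
crop(im,130,50,430,310,'w17z',2.3)
go(.6525,.1402,.036,5.7)"
```

```text
t21.5 at [0.6521 0.1389 0.1499] yaw 5.6 spin tot -0.1 slide tot mm [  0.5 113.9   1.3] rows 4 each [ 0.12 28.47  0.32] F [ 0.4  0.5 -0.3] w 0.0617
```

View pics/w17z.png

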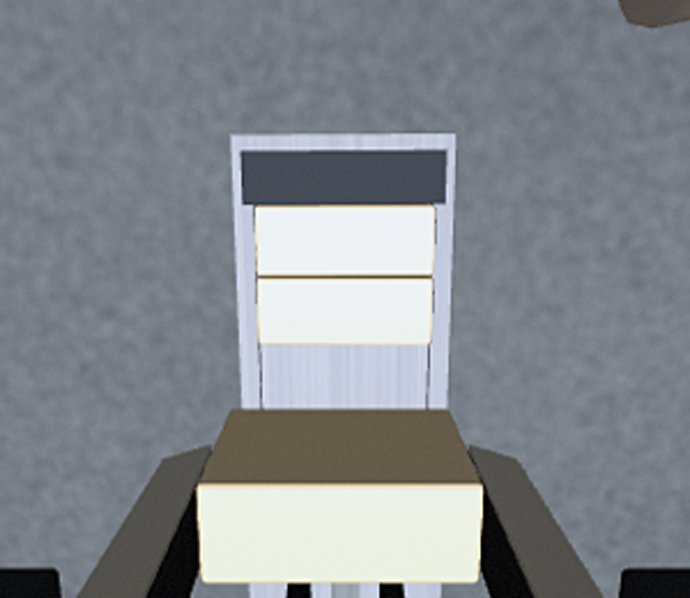

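Request:
{"op": "step_arm", "data": {"plan": [{"grip":0.4,"slide":[0.0005,0.03,0],"spin":0},{"grip":0.4,"slide":[0,0.03,0],"spin":0},{"grip":0.4,"slide":[0,0.03,0],"spin":0},{"grip":0.4,"slide":[0,0.015,0],"spin":0},{"grip":0.4,"slide":[0,0.008,0],"spin":0},{"grip":0.4,"slide":[0,0,0],"spin":0},{"grip":0.4,"slide":[0,0,0],"spin":0},{"grip":0.4,"slide":[0,0,0],"spin":0}]}}

```text
time_s: 22.17
ee_pos: [0.6534, 0.1393, 0.0382]
eef_rot: [-1.571, -0.002, 0.098]
force: [0.6, 0.2, -0.8]
grip_width: 0.0619
```

```bash
python3 -c "
from h import *
im,c=snap('wrist','w18')
crop(im,130,150,430,330,'w18z',2.5)
go(.6525,.1402,.036,5.7)"
```

```text
t22.2 at [0.6534 0.1395 0.0381] yaw 5.6 spin tot -0.1 slide tot mm [-0.8  2.1  0.8] rows 1 each [-0.83  2.1   0.8 ] F [ 0.8 -0.2 -0.4] w 0.0617
```

View pics/w18z.png

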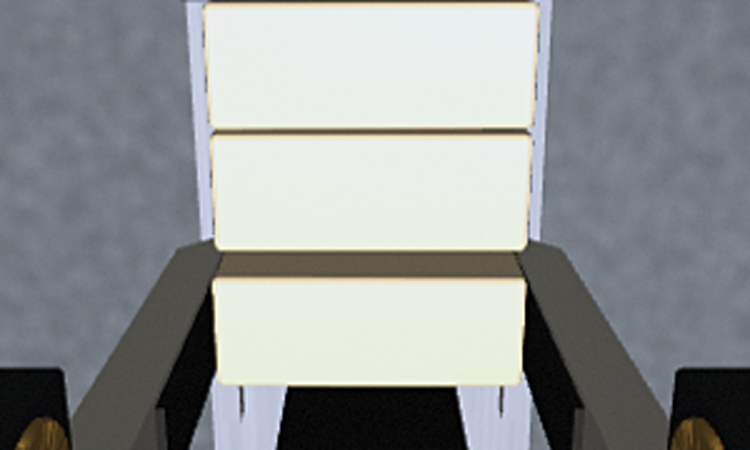

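Gap about 4 mm; lower and nudge forward 2.5 mm, then release.

Request:
{"op": "step_arm", "data": {"plan": [{"grip":0.4,"slide":[-0.0005,0.0025,0],"spin":0},{"grip":0.4,"slide":[0,0,0.0025],"spin":0},{"grip":0.4,"slide":[0,0,0],"spin":0},{"grip":0.4,"slide":[0,0,0],"spin":0},{"grip":0.0,"slide":[0,0,0],"spin":0},{"grip":-0.4,"slide":[0,0,0],"spin":0},{"grip":-0.8,"slide":[0,0,0],"spin":0},{"grip":-0.8,"slide":[0,0,0],"spin":0},{"grip":-0.8,"slide":[0,0,0],"spin":0},{"grip":-0.8,"slide":[0,0,0],"spin":0},{"grip":-0.8,"slide":[0,-0.02,0],"spin":0},{"grip":-1,"slide":[0,-0.035,0],"spin":0},{"grip":-1,"slide":[0,-0.035,0],"spin":0},{"grip":-1,"slide":[0,-0.04,0],"spin":0},{"grip":-1,"slide":[0,-0.03,0],"spin":0},{"grip":-1,"slide":[0,0,0],"spin":0},{"grip":-1,"slide":[0,0,0],"spin":0}]}}

```text
time_s: 23.63
ee_pos: [0.6527, 0.1425, 0.1961]
eef_rot: [-1.571, -0.003, 0.099]
force: [0.4, -0.8, 0.4]
grip_width: 0.0943
```

```bash
python3 -c "
from h import *
im,c=snap('wrist','w19')
im,c=snap('top','t19');crop(im,130,110,330,180,'t19z',4)
go(.66,-.07,.22,95.7)"
```

```text
t23.7 at [0.6517 0.1423 0.193 ] yaw 5.7 spin tot -90.0 slide tot mm [-212.1  -27.    12.8] rows 7 each [-30.29  -3.86   1.83] F [ 0.2 -0.4 -0.7] w 0.0939
```

View pics/w19.png

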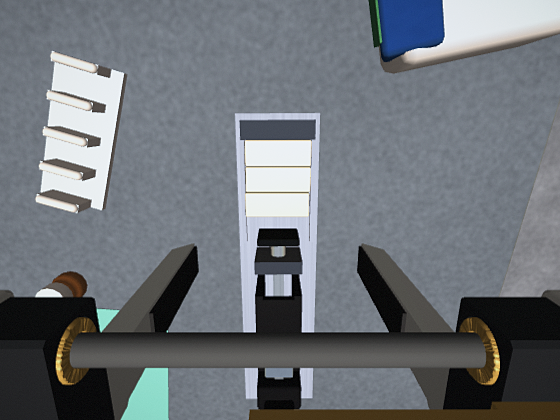

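View pics/t19z.png

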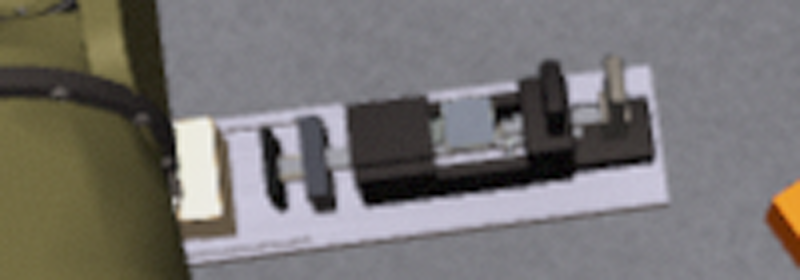

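Request:
{"op": "step_arm", "data": {"plan": [{"grip":-1,"slide":[0,-0.01,0],"spin":-7},{"grip":-1,"slide":[0,-0.01,0],"spin":-7},{"grip":-1,"slide":[0,-0.007,0],"spin":-7},{"grip":-1,"slide":[0,0,0],"spin":-7},{"grip":-1,"slide":[0,0,0],"spin":-7},{"grip":-1,"slide":[0,0,0],"spin":-7},{"grip":-1,"slide":[0,0,0],"spin":-7},{"grip":-1,"slide":[0,0,0],"spin":-7},{"grip":-1,"slide":[0,0,0],"spin":-7},{"grip":-1,"slide":[0,0,0],"spin":-7},{"grip":-1,"slide":[0,0,0],"spin":-7},{"grip":-1,"slide":[0,0,0],"spin":-7},{"grip":-1,"slide":[0,0,0],"spin":-6},{"grip":-1,"slide":[0,0,0],"spin":0},{"grip":-1,"slide":[0,0,0],"spin":0},{"grip":-1,"slide":[0,0,0],"spin":0}]}}

```text
time_s: 25.07
ee_pos: [0.652, 0.1423, 0.2205]
eef_rot: [-1.569, 0.0, 1.666]
force: [0.9, 0.7, 0.2]
grip_width: 0.0941
```

```bash
python3 -c "
from h import *
go(.678,-.09,.22,95.7)"
```

```text
t25.1 at [0.652  0.1423 0.2205] yaw 95.5 spin tot -0.2 slide tot mm [-233.8    0.5   -2.8] rows 7 each [-33.4    0.07  -0.4 ] F [0.9 0.7 0.2] w 0.0941
```

Request:
{"op": "step_arm", "data": {"plan": [{"grip":-0.35,"slide":[-0.0334,0,-0.0004],"spin":-0.2},{"grip":-0.35,"slide":[-0.0334,0,-0.0004],"spin":0},{"grip":-0.35,"slide":[-0.0334,0,-0.0004],"spin":0},{"grip":-0.35,"slide":[-0.0334,0,-0.0004],"spin":0},{"grip":-0.35,"slide":[-0.0334,0,-0.0004],"spin":0},{"grip":-0.35,"slide":[-0.0334,0,-0.0004],"spin":0},{"grip":-0.35,"slide":[-0.0334,0,-0.0004],"spin":0},{"grip":-0.35,"slide":[0,0,0],"spin":0},{"grip":-0.35,"slide":[0,0,0],"spin":0},{"grip":-0.35,"slide":[0,0,0],"spin":0},{"grip":-0.35,"slide":[0,0,0],"spin":0}]}}

```text
time_s: 25.98
ee_pos: [0.6788, -0.0887, 0.2214]
eef_rot: [-1.571, -0.0, 1.674]
force: [-0.5, -0.3, 0.4]
grip_width: 0.0637
```

```bash
python3 -c "
from h import *
im,c=snap('wrist','w20')
im2,c2=snap('scene','s20');crop(im2,120,180,320,330,'s20z',4)
go(.678,-.09,.16,95.7)
A=np.array([.6488,.2046,.0]);a=np.radians(95.7);X=np.array([np.cos(a),np.sin(a),0]);Y=np.array([-np.sin(a),np.cos(a),0])
P=lambda x,y,z:A+(x-.11)*X+y*Y+[0,0,z]
print('grip front',proj(c,[P(-.163,-.016,.135),P(-.163,.016,.135),P(-.175,-.016,.135),P(-.175,.016,.135)]).round(0))
print('trig',proj(c,[P(-.2,-.014,.135),P(-.2,.014,.135),P(-.21,-.014,.135),P(-.21,.014,.135)]).round(0))
"
```

```text
t26.1 at [ 0.6788 -0.0887  0.2216] yaw 95.9 spin tot 0.2 slide tot mm [-1.3 61.6  1. ] rows 2 each [-0.63 30.79  0.48] F [-0.4  0.4 -0. ] w 0.0636
grip front [[302. 233.]
 [303. 196.]
 [288. 233.]
 [289. 196.]]
trig [[259. 231.]
 [258. 199.]
 [247. 231.]
 [246. 199.]]
```

View pics/w20.png

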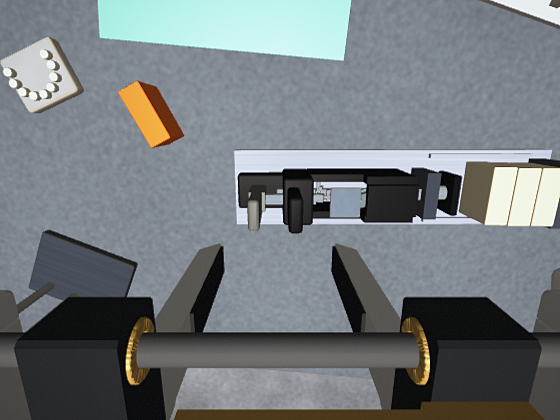

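View pics/s20z.png

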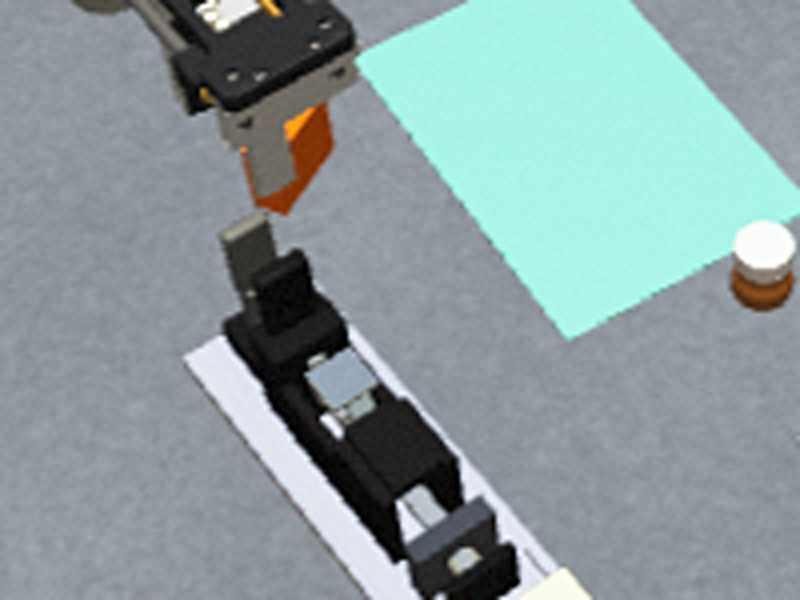

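Request:
{"op": "step_arm", "data": {"plan": [{"grip":-0.35,"slide":[-0.0015,0.03,0.001],"spin":0},{"grip":-0.35,"slide":[0,0.03,0],"spin":0},{"grip":-0.35,"slide":[0,0.02,0],"spin":0},{"grip":-0.35,"slide":[0,0.02,0],"spin":0},{"grip":-0.35,"slide":[0,0.018,0],"spin":0},{"grip":-0.35,"slide":[0,0,0],"spin":0},{"grip":-0.35,"slide":[0,0,0],"spin":0},{"grip":-0.35,"slide":[0,0,0],"spin":0}]}}

```text
time_s: 26.75
ee_pos: [0.6786, -0.0912, 0.1051]
eef_rot: [-1.573, 0.001, 1.674]
force: [-0.2, 1.4, 0.1]
grip_width: 0.0637
```

```bash
python3 -c "
from h import *
im,c=snap('wrist','w21')
im2,c2=snap('scene','s21');crop(im2,120,180,320,330,'s21z',4)
go(.6782,-.0904,.103,95.7)"
```

```text
t26.9 at [ 0.6786 -0.0914  0.1052] yaw 95.9 spin tot 0.2 slide tot mm [1.1 2.2 0.3] rows 1 each [1.05 2.24 0.31] F [ 0.1 -1.1 -0.1] w 0.0634
```

View pics/w21.png

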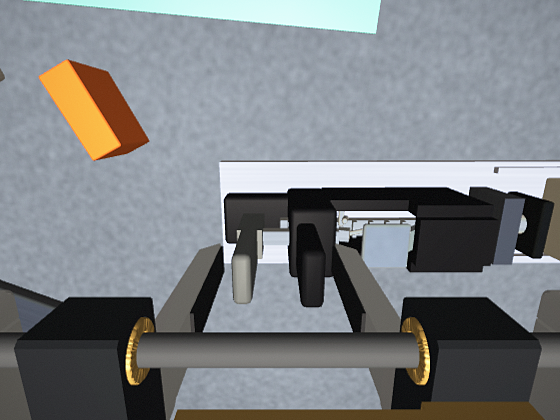

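View pics/s21z.png

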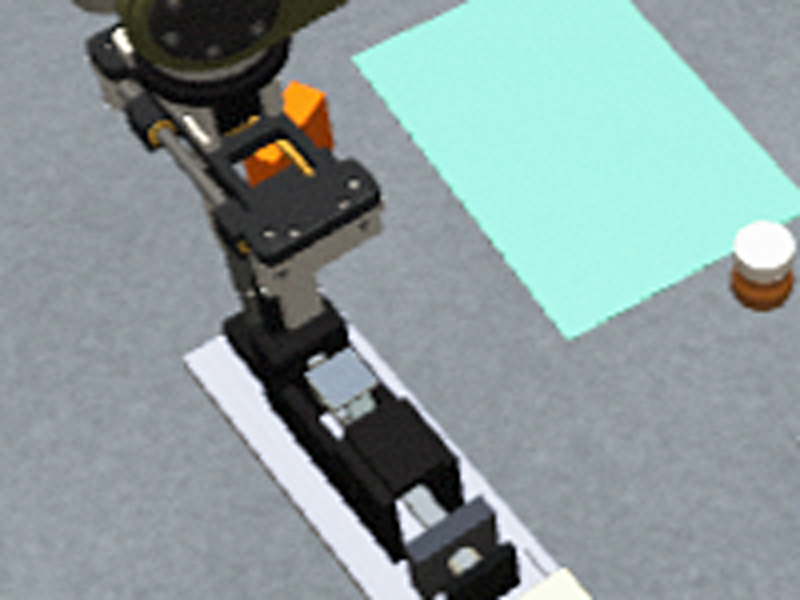

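Request:
{"op": "step_arm", "data": {"plan": [{"grip":-0.2,"slide":[0.0005,0.001,0],"spin":0},{"grip":-0.06,"slide":[0,0,0],"spin":0},{"grip":-0.06,"slide":[0,0,0],"spin":0},{"grip":-0.06,"slide":[0,0,0],"spin":0},{"grip":-0.02,"slide":[0.001,0,0],"spin":0},{"grip":0.02,"slide":[0.001,0,0],"spin":0},{"grip":0.06,"slide":[0.001,0,0],"spin":0},{"grip":0.1,"slide":[0.001,0,0],"spin":0}], "force": 45}}

```text
time_s: 27.52
ee_pos: [0.6776, -0.088, 0.1026]
eef_rot: [-1.571, 0.002, 1.673]
force: [1.2, -6.9, -1.0]
grip_width: 0.0431
```

```bash
python3 -c "
from h import *
go(.6782,-.0904,.103,95.7)"
```

```text
t27.5 at [ 0.6776 -0.088   0.1026] yaw 95.8 spin tot 0.1 slide tot mm [-2.4 -0.4 -0.3] rows 1 each [-2.43 -0.4  -0.35] F [ 1.2 -6.9 -1. ] w 0.0431
```

Request:
{"op": "step_arm", "data": {"plan": [{"grip":0.14,"slide":[0.001,0,0],"spin":0},{"grip":0.18,"slide":[0.001,0,0],"spin":0},{"grip":0.22,"slide":[0.001,0,0],"spin":0},{"grip":0.26,"slide":[0.001,0,0],"spin":0},{"grip":0.3,"slide":[0.001,0,0],"spin":0},{"grip":0.34,"slide":[0.001,0,0],"spin":0},{"grip":0.38,"slide":[0.001,0,0],"spin":0},{"grip":0.42,"slide":[0.001,0,0],"spin":0},{"grip":0.46,"slide":[0.001,0,0],"spin":0},{"grip":0.5,"slide":[0,0,0],"spin":0},{"grip":0.55,"slide":[0,0,0],"spin":0},{"grip":0.55,"slide":[0,0,0],"spin":0},{"grip":0.55,"slide":[0,0,0],"spin":0}], "force": 45}}

```text
time_s: 28.6
ee_pos: [0.6768, -0.0798, 0.1026]
eef_rot: [-1.571, 0.002, 1.673]
force: [2.5, -10.3, -0.7]
grip_width: 0.0243
```

```bash
python3 -c "
from h import *
im,c=snap('wrist','w22')
go(.6782,-.0904,.103,95.7)"
```

```text
t28.6 at [ 0.6768 -0.0799  0.1027] yaw 95.8 spin tot 0.1 slide tot mm [-10.6  -0.3  -0.4] rows 1 each [-10.64  -0.33  -0.39] F [  1.4 -10.5  -0.8] w 0.0245
```

View pics/w22.png

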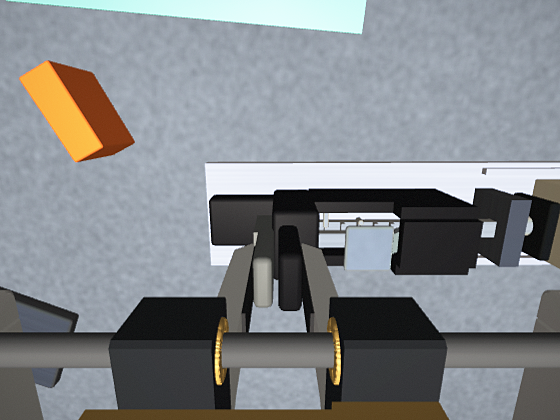

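Request:
{"op": "step_arm", "data": {"plan": [{"grip":0.4,"slide":[-0.002,0,0],"spin":0},{"grip":0.28,"slide":[-0.003,0,0],"spin":0},{"grip":0.16,"slide":[-0.003,0,0],"spin":0},{"grip":0.04,"slide":[-0.003,0,0],"spin":0},{"grip":-0.1,"slide":[-0.002,0,0],"spin":0},{"grip":-0.25,"slide":[0,0,0],"spin":0},{"grip":-0.3,"slide":[0,0,0],"spin":0},{"grip":-0.3,"slide":[0,0,0],"spin":0},{"grip":-0.3,"slide":[0,0,0],"spin":0},{"grip":-0.3,"slide":[0,0,0],"spin":0},{"grip":-0.3,"slide":[0,0,0],"spin":0}]}}

```text
time_s: 29.57
ee_pos: [0.6779, -0.0909, 0.1025]
eef_rot: [-1.571, -0.0, 1.673]
force: [-0.4, 0.4, 0.9]
grip_width: 0.0608
```

```bash
python3 -c "
from h import *
im,c=snap('wrist','w23')
go(.6782,-.0904,.103,95.7)"
```

```text
t29.6 at [ 0.6779 -0.091   0.1025] yaw 95.9 spin tot 0.2 slide tot mm [ 0.5 -0.5 -0.3] rows 1 each [ 0.53 -0.49 -0.34] F [ 0.5  0.1 -0.3] w 0.0614
```

View pics/w23.png

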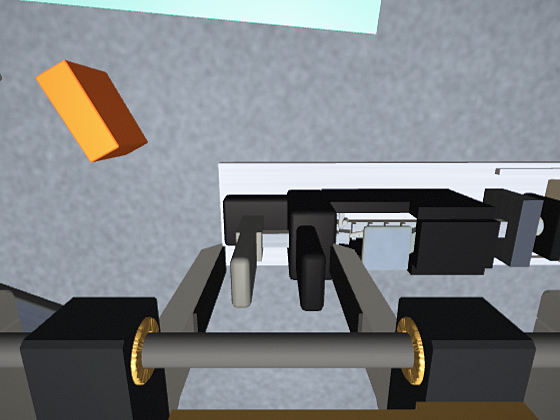

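Request:
{"op": "step_arm", "data": {"plan": [{"grip":-0.15,"slide":[0.0005,0,0],"spin":0},{"grip":-0.06,"slide":[0,0,0],"spin":0},{"grip":-0.02,"slide":[0.001,0,0],"spin":0},{"grip":0.02,"slide":[0.001,0,0],"spin":0},{"grip":0.06,"slide":[0.001,0,0],"spin":0},{"grip":0.1,"slide":[0.001,0,0],"spin":0},{"grip":0.14,"slide":[0.001,0,0],"spin":0},{"grip":0.18,"slide":[0.001,0,0],"spin":0},{"grip":0.22,"slide":[0.001,0,0],"spin":0},{"grip":0.26,"slide":[0.001,0,0],"spin":0},{"grip":0.3,"slide":[0.001,0,0],"spin":0},{"grip":0.34,"slide":[0.001,0,0],"spin":0},{"grip":0.38,"slide":[0.001,0,0],"spin":0},{"grip":0.42,"slide":[0.001,0,0],"spin":0},{"grip":0.46,"slide":[0.001,0,0],"spin":0},{"grip":0.5,"slide":[0,0,0],"spin":0},{"grip":0.55,"slide":[0,0,0],"spin":0},{"grip":0.55,"slide":[0,0,0],"spin":0},{"grip":0.55,"slide":[0,0,0],"spin":0}], "force": 45}}

```text
time_s: 31.2
ee_pos: [0.6767, -0.0798, 0.1026]
eef_rot: [-1.571, 0.003, 1.672]
force: [2.3, -13.5, -0.7]
grip_width: 0.0242
```

Request:
{"op": "step_arm", "data": {"plan": [{"grip":0.4,"slide":[-0.002,0,0],"spin":0},{"grip":0.28,"slide":[-0.003,0,0],"spin":0},{"grip":0.16,"slide":[-0.003,0,0],"spin":0},{"grip":0.04,"slide":[-0.003,0,0],"spin":0},{"grip":-0.1,"slide":[-0.002,0,0],"spin":0},{"grip":-0.25,"slide":[0,0,0],"spin":0},{"grip":-0.3,"slide":[0,0,0],"spin":0},{"grip":-0.3,"slide":[0,0,0],"spin":0},{"grip":-0.3,"slide":[0,0,0],"spin":0},{"grip":-0.3,"slide":[0,0,0],"spin":0},{"grip":-0.3,"slide":[0,0,0],"spin":0}]}}

```text
time_s: 32.12
ee_pos: [0.6779, -0.0904, 0.1025]
eef_rot: [-1.571, -0.0, 1.673]
force: [-0.0, 0.4, 0.3]
grip_width: 0.0609
```

```bash
python3 -c "
from h import *
im,c=snap('top','t24');crop(im,130,110,330,180,'t24z',4)
im,c=snap('scene','s24');crop(im,180,240,310,390,'s24z',4)
go(.6782,-.0904,.103,95.7)"
```

```text
t32.2 at [ 0.6779 -0.0905  0.1025] yaw 95.9 spin tot 0.2 slide tot mm [ 0.  -0.5 -0.3] rows 1 each [ 0.05 -0.47 -0.33] F [-0.3  0.3 -0. ] w 0.0612
```

View pics/t24z.png

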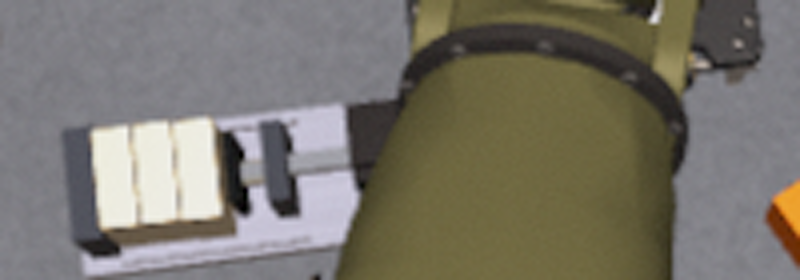

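View pics/s24z.png

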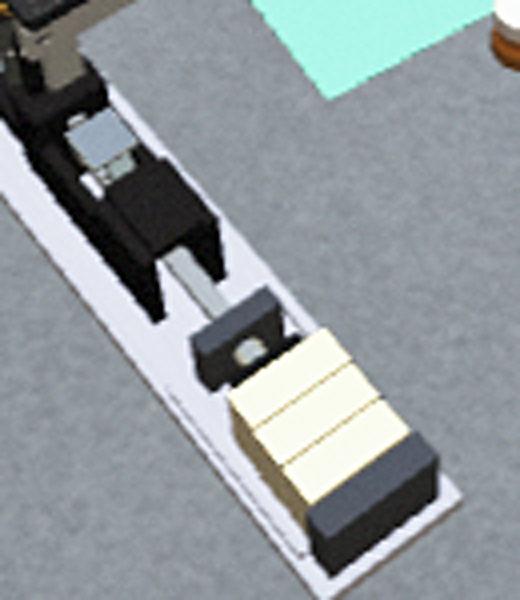

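Jaw advanced two clicks and the pad is just at the pack. Third squeeze will load it.

Request:
{"op": "step_arm", "data": {"plan": [{"grip":-0.15,"slide":[0.0005,0,0],"spin":0},{"grip":-0.06,"slide":[0,0,0],"spin":0},{"grip":-0.02,"slide":[0.001,0,0],"spin":0},{"grip":0.02,"slide":[0.001,0,0],"spin":0},{"grip":0.06,"slide":[0.001,0,0],"spin":0},{"grip":0.1,"slide":[0.001,0,0],"spin":0},{"grip":0.14,"slide":[0.001,0,0],"spin":0},{"grip":0.18,"slide":[0.001,0,0],"spin":0},{"grip":0.22,"slide":[0.001,0,0],"spin":0},{"grip":0.26,"slide":[0.001,0,0],"spin":0},{"grip":0.3,"slide":[0.001,0,0],"spin":0},{"grip":0.34,"slide":[0.001,0,0],"spin":0},{"grip":0.38,"slide":[0.001,0,0],"spin":0},{"grip":0.42,"slide":[0.001,0,0],"spin":0},{"grip":0.46,"slide":[0.001,0,0],"spin":0},{"grip":0.5,"slide":[0,0,0],"spin":0},{"grip":0.55,"slide":[0,0,0],"spin":0},{"grip":0.55,"slide":[0,0,0],"spin":0},{"grip":0.55,"slide":[0,0,0],"spin":0},{"grip":0.55,"slide":[0,0,0],"spin":0}], "force": 50}}

```text
time_s: 33.88
ee_pos: [0.6767, -0.0798, 0.1026]
eef_rot: [-1.572, 0.004, 1.672]
force: [3.2, -16.1, -2.7]
grip_width: 0.0244
```

Request:
{"op": "step_arm", "data": {"plan": [{"grip":0.4,"slide":[-0.002,0,0],"spin":0},{"grip":0.28,"slide":[-0.003,0,0],"spin":0},{"grip":0.16,"slide":[-0.003,0,0],"spin":0},{"grip":0.04,"slide":[-0.003,0,0],"spin":0},{"grip":-0.1,"slide":[-0.002,0,0],"spin":0},{"grip":-0.25,"slide":[0,0,0],"spin":0},{"grip":-0.35,"slide":[0,0,0],"spin":0},{"grip":-0.35,"slide":[0,0,0],"spin":0},{"grip":-0.35,"slide":[0,0,0],"spin":0},{"grip":-0.35,"slide":[0,0,0],"spin":0},{"grip":-0.35,"slide":[0,0,0],"spin":0}]}}

```text
time_s: 34.8
ee_pos: [0.6778, -0.0899, 0.1025]
eef_rot: [-1.571, -0.0, 1.673]
force: [0.4, -0.7, 0.1]
grip_width: 0.0637
```

```bash
python3 -c "
from h import *
im,c=snap('scene','s25');crop(im,180,240,310,390,'s25z',4)
go(.6782,-.0904,.103,95.7)"
```

```text
t34.9 at [ 0.6778 -0.0899  0.1025] yaw 95.9 spin tot 0.2 slide tot mm [-0.5 -0.5 -0.3] rows 1 each [-0.49 -0.49 -0.34] F [-0.1 -0.5  0.4] w 0.0634
```

View pics/s25z.png

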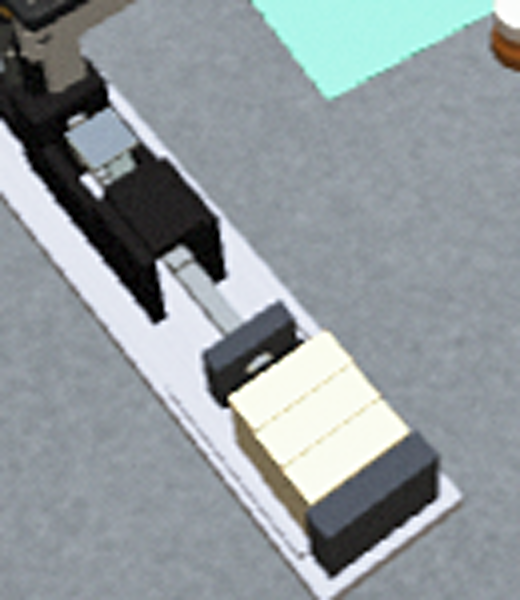

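Request:
{"op": "step_arm", "data": {"plan": [{"grip":-0.35,"slide":[0,-0.02,0],"spin":0},{"grip":-0.35,"slide":[0,-0.04,0],"spin":0},{"grip":-0.35,"slide":[0,-0.04,0],"spin":0},{"grip":-0.35,"slide":[0,-0.02,0],"spin":0},{"grip":1,"slide":[0,0,0],"spin":0},{"grip":1,"slide":[0,0,0],"spin":0},{"grip":1,"slide":[0,0,0],"spin":0},{"grip":1,"slide":[0,0,0],"spin":0},{"grip":1,"slide":[0,0,0],"spin":0},{"grip":1,"slide":[0,0,0],"spin":0},{"grip":1,"slide":[0,0,0],"spin":0},{"grip":1,"slide":[0,0,0],"spin":0}]}}

```text
time_s: 35.85
ee_pos: [0.6778, -0.09, 0.2222]
eef_rot: [-1.57, -0.0, 1.673]
force: [-0.7, 0.1, 0.0]
grip_width: 0.0132
```

```bash
python3 -c "
from h import *
im,c=snap('wrist','w26');np.save('c_w26.npy',c,allow_pickle=True)
hsv=cv2.cvtColor(im,cv2.COLOR_BGR2HSV); print(hsv[201,346])
go(.6782,-.0904,.103,95.7)"
```

```text
[107  47 178]
t35.9 at [ 0.6778 -0.09    0.2223] yaw 95.9 spin tot 0.2 slide tot mm [ -0.4 119.3  -0.4] rows 4 each [-0.1  29.82 -0.09] F [ 1.  -0.3  0.1] w 0.0098
```

View pics/w26.png

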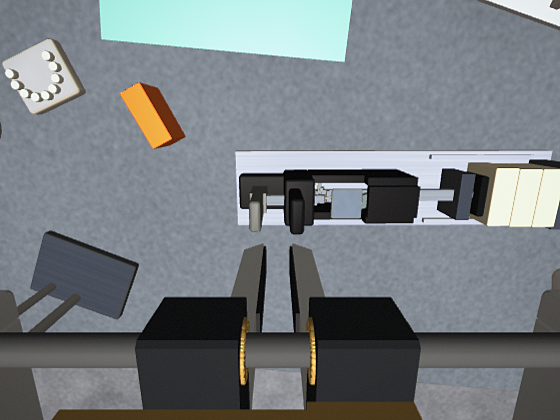

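```bash
python3 -c "
from h import *
c=np.load('c_w26.npy',allow_pickle=True).item()
q=ray(c,[(347,203),(332,203),(362,203)],.089);print(q.round(4))
A=np.array([.6488,.2046,0]);a=np.radians(95.7);X=np.array([np.cos(a),np.sin(a),0]);Y=np.array([-np.sin(a),np.cos(a),0])
print((q-A)@X+.11,(q-A)@Y)
for x in (-.115,-.105): print(x,(A+(x-.11)*X).round(4))
go(.6707,-.0175,.12,95.7)"
```

```text
[[ 0.671  -0.0216  0.089 ]
 [ 0.6725 -0.0362  0.089 ]
 [ 0.6694 -0.0069  0.089 ]]
[-0.11724623 -0.13193942 -0.10255241] [0.00040955 0.00035549 0.00046362]
-0.115 [ 0.6711 -0.0193  0.    ]
-0.105 [ 0.6702 -0.0093  0.    ]
t35.9 at [ 0.6778 -0.09    0.2223] yaw 95.9 spin tot 0.2 slide tot mm [ 7.290e+01  1.023e+02 -1.000e-01] rows 3 each [24.29 34.1  -0.05] F [ 1.  -0.3  0.1] w 0.0098
```

```bash
python3 -c "
from h import *
go(.6721,-.0292,.1,95.7)"
```

```text
t35.9 at [ 0.6778 -0.09    0.2223] yaw 95.9 spin tot 0.2 slide tot mm [ 61.1 122.3  -0.4] rows 4 each [15.27 30.57 -0.09] F [ 1.  -0.3  0.1] w 0.0098
```

Request:
{"op": "step_arm", "data": {"plan": [{"grip":1,"slide":[0.02,0,0],"spin":0},{"grip":1,"slide":[0.02,0,0],"spin":0},{"grip":1,"slide":[0.021,0,0],"spin":0},{"grip":1,"slide":[0,0.03,0],"spin":0},{"grip":1,"slide":[0,0.03,0],"spin":0},{"grip":1,"slide":[0,0.03,0],"spin":0},{"grip":1,"slide":[0,0.02,0],"spin":0},{"grip":1,"slide":[0,0.011,0],"spin":0},{"grip":1,"slide":[0,0,0],"spin":0},{"grip":1,"slide":[0,0,0],"spin":0},{"grip":1,"slide":[0,0,0],"spin":0},{"grip":1,"slide":[0,0,0],"spin":0}]}}

```text
time_s: 36.9
ee_pos: [0.6723, -0.0294, 0.1033]
eef_rot: [-1.573, 0.001, 1.673]
force: [0.0, 0.5, 0.3]
grip_width: 0.0005
```

```bash
python3 -c "
from h import *
im,c=snap('wrist','w27')
im2,c2=snap('scene','s27');crop(im2,150,230,280,330,'s27z',5)
go(.6721,-.0292,.08,95.7)"
```

```text
t37.0 at [ 0.672  -0.0294  0.1028] yaw 95.9 spin tot 0.2 slide tot mm [ 0.2 22.8 -0.1] rows 1 each [ 0.22 22.8  -0.09] F [-0.2  0.7 -0.1] w 0.0008
```

View pics/w27.png

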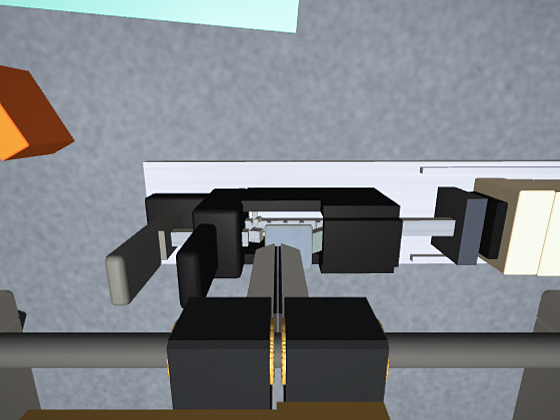

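View pics/s27z.png

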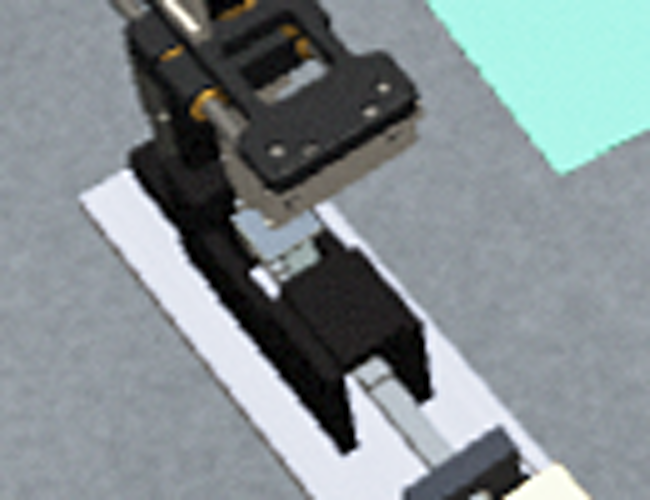

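Request:
{"op": "step_arm", "data": {"plan": [{"grip":1,"slide":[0,0.008,0],"spin":0},{"grip":1,"slide":[0,0.006,0],"spin":0},{"grip":1,"slide":[0,0.003,0],"spin":0},{"grip":1,"slide":[0,0.003,0],"spin":0},{"grip":1,"slide":[0,0.002,0],"spin":0},{"grip":1,"slide":[0,0,0],"spin":0},{"grip":1,"slide":[0,0,0],"spin":0},{"grip":1,"slide":[0,0,0],"spin":0}]}}

```text
time_s: 37.67
ee_pos: [0.6717, -0.0299, 0.0796]
eef_rot: [-1.571, 0.001, 1.673]
force: [0.9, -6.3, 5.2]
grip_width: 0.0005
```

```bash
python3 -c "
from h import *
im,c=snap('wrist','w28')
im2,c2=snap('scene','s28');crop(im2,150,230,310,380,'s28z',4)
go(.6721,-.0292,.08,95.7)"
```

```text
t37.8 at [ 0.6717 -0.0298  0.0797] yaw 95.9 spin tot 0.2 slide tot mm [ 0.6 -0.3 -0.4] rows 1 each [ 0.58 -0.32 -0.45] F [ 1.2 -5.6  4.9] w 0.0005
```

View pics/s28z.png

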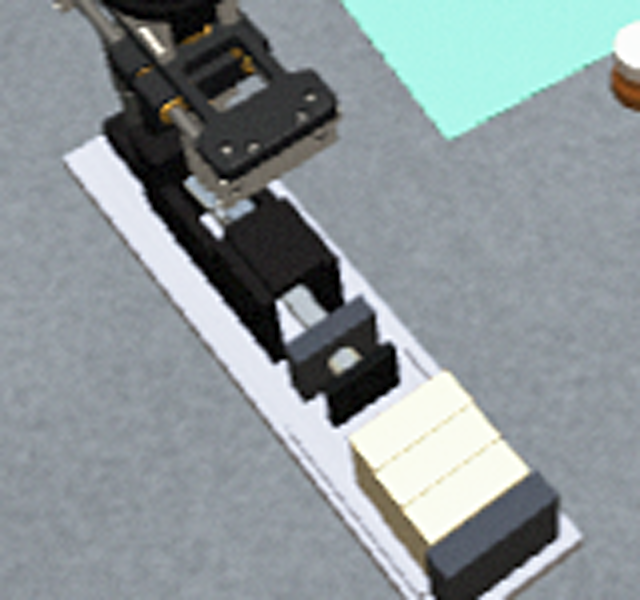

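Request:
{"op": "step_arm", "data": {"plan": [{"grip":1,"slide":[0,0.001,0],"spin":0},{"grip":1,"slide":[0,0,0],"spin":0},{"grip":1,"slide":[0,0,0],"spin":0},{"grip":1,"slide":[0,0,0],"spin":0},{"grip":1,"slide":[0,0,0],"spin":0},{"grip":1,"slide":[0,0,0],"spin":0},{"grip":1,"slide":[0,0,0],"spin":0},{"grip":1,"slide":[0,0,0],"spin":0},{"grip":1,"slide":[0,0,0],"spin":0},{"grip":1,"slide":[0,0,0],"spin":0},{"grip":1,"slide":[0,0,0],"spin":0},{"grip":1,"slide":[0,0,0],"spin":0}]}}

```text
time_s: 38.77
ee_pos: [0.6718, -0.03, 0.0787]
eef_rot: [-1.571, 0.001, 1.673]
force: [0.8, -5.9, 4.9]
grip_width: 0.0006
```

Request:
{"op": "step_arm", "data": {"plan": [{"grip":1,"slide":[0,-0.02,0],"spin":0},{"grip":1,"slide":[0,-0.04,0],"spin":0},{"grip":1,"slide":[0,-0.04,0],"spin":0},{"grip":1,"slide":[0,-0.04,0],"spin":0},{"grip":1,"slide":[0,0,0],"spin":0},{"grip":1,"slide":[0,0,0],"spin":0},{"grip":1,"slide":[0,0,0],"spin":0}]}}

```text
time_s: 39.35
ee_pos: [0.6711, -0.029, 0.2171]
eef_rot: [-1.569, -0.001, 1.674]
force: [-0.1, -0.3, 0.4]
grip_width: 0.0005
```

```bash
python3 -c "
from h import *
im,c=snap('wrist','w29')
im2,c2=snap('scene','s29');crop(im2,150,230,310,380,'s29z',4)
go(.6525,.139,.2,5.7)"
```

```text
t39.5 at [ 0.671  -0.0291  0.2163] yaw 95.9 spin tot 90.2 slide tot mm [ -1.7  16.3 169.1] rows 5 each [-0.34  3.27 33.82] F [0.5 0.3 0.1] w 0.0006
```

View pics/w29.png

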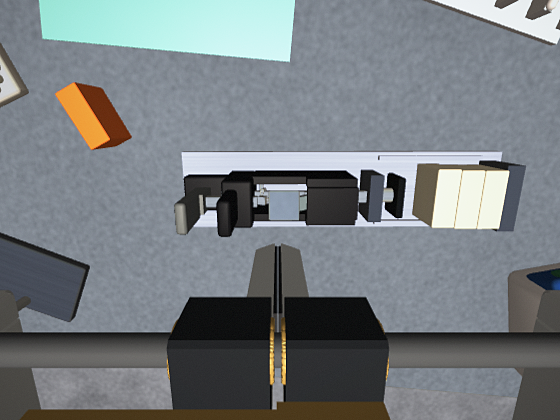

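View pics/s29z.png

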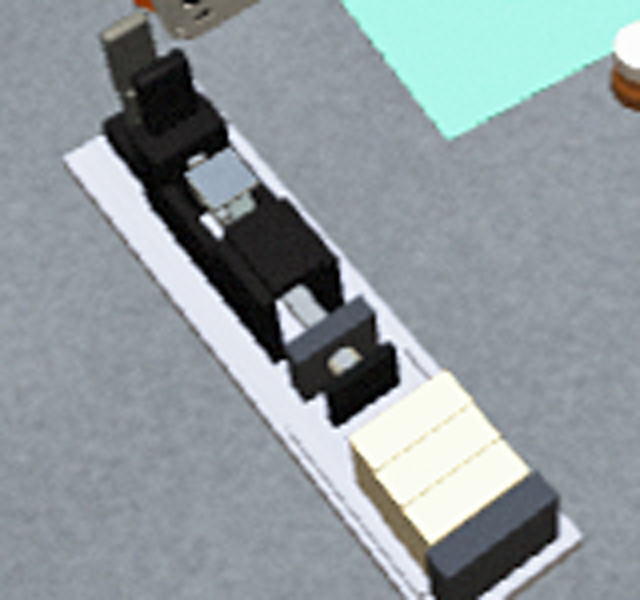

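Request:
{"op": "step_arm", "data": {"plan": [{"grip":-1,"slide":[0,0,0],"spin":7},{"grip":-1,"slide":[0,0,0],"spin":7},{"grip":-1,"slide":[0,0,0],"spin":7},{"grip":-1,"slide":[0,0,0],"spin":7},{"grip":-1,"slide":[0,0,0],"spin":7},{"grip":-1,"slide":[0,0,0],"spin":7},{"grip":-1,"slide":[0,0,0],"spin":7},{"grip":-1,"slide":[0,0,0],"spin":7},{"grip":-1,"slide":[0,0,0],"spin":7},{"grip":-1,"slide":[0,0,0],"spin":7},{"grip":-1,"slide":[0,0,0],"spin":7},{"grip":-1,"slide":[0,0,0],"spin":7},{"grip":-1,"slide":[0,0,0],"spin":6.2},{"grip":-1,"slide":[0,0.004,0.035],"spin":0},{"grip":-1,"slide":[0,0.01,0.035],"spin":0},{"grip":-1,"slide":[0,0.01,0.035],"spin":0},{"grip":-1,"slide":[0,0.01,0.035],"spin":0},{"grip":-1,"slide":[0,0.01,0.034],"spin":0},{"grip":-1,"slide":[0,0,0],"spin":0},{"grip":-1,"slide":[0,0,0],"spin":0}]}}

```text
time_s: 41.12
ee_pos: [0.6534, 0.1453, 0.1724]
eef_rot: [-1.571, 0.003, 0.102]
force: [-0.3, -1.0, -0.4]
grip_width: 0.0937
```

Request:
{"op": "step_arm", "data": {"plan": [{"grip":-1,"slide":[0,0,0],"spin":0},{"grip":-1,"slide":[0,0,0],"spin":0}]}}

```text
time_s: 41.28
ee_pos: [0.6546, 0.1426, 0.1744]
eef_rot: [-1.571, 0.0, 0.098]
force: [0.0, -0.0, -0.4]
grip_width: 0.0941
```

```bash
python3 -c "
from h import *
im,c=snap('wrist','w30')
blanks(im,c,.066,(200,60,360,260))
go(.6532,.1449,.034,5.7)"
```

```text
px [300. 238.] xy 676.0 115.5 size 38.9 27.1 ang -75.8
px [269. 214.] xy 653.5 136.9 size 61.8 37.0 ang 5.6
px [274. 182.] xy 651.5 168.4 size 62.1 22.4 ang 5.6
px [272. 155.] xy 649.2 192.5 size 62.0 22.3 ang 5.6
px [239. 207.] xy 620.8 153.9 size 123.5 11.9 ang -82.5
t41.3 at [0.6546 0.1425 0.1746] yaw 5.6 spin tot -0.1 slide tot mm [ -1.2 140.6   2.5] rows 5 each [-0.24 28.11  0.51] F [-0.4  0.  -0.5] w 0.0941
```

View pics/w30.png

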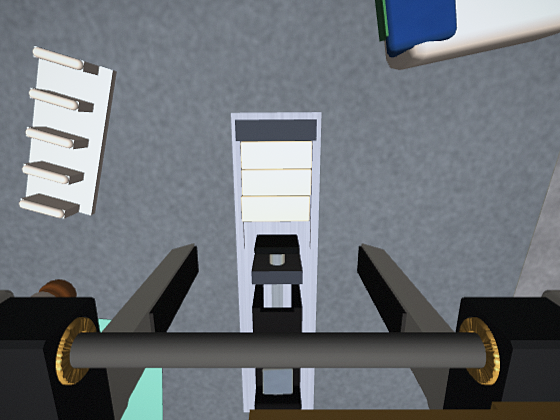

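Request:
{"op": "step_arm", "data": {"plan": [{"grip":-1,"slide":[-0.002,0.03,0.002],"spin":0},{"grip":-1,"slide":[0,0.035,0],"spin":0},{"grip":-1,"slide":[0,0.035,0],"spin":0},{"grip":-1,"slide":[0,0.025,0],"spin":0},{"grip":-1,"slide":[0,0.015,0],"spin":0},{"grip":-1,"slide":[0,0,0],"spin":0},{"grip":-1,"slide":[0,0,0],"spin":0},{"grip":-1,"slide":[0,0,0],"spin":0}]}}

```text
time_s: 42.0
ee_pos: [0.6531, 0.1452, 0.0362]
eef_rot: [-1.571, -0.002, 0.098]
force: [-0.2, -0.1, 0.5]
grip_width: 0.0941
```

```bash
python3 -c "
from h import *
im,c=snap('wrist','w31');crop(im,130,150,430,330,'w31z',2.5)
go(.6523,.1446,.034,5.7)"
```

```text
t42.0 at [0.6532 0.1453 0.0364] yaw 5.6 spin tot -0.1 slide tot mm [-0.9  2.4 -0.6] rows 1 each [-0.93  2.44 -0.63] F [-0.1  0.1 -0. ] w 0.0936
```

View pics/w31z.png

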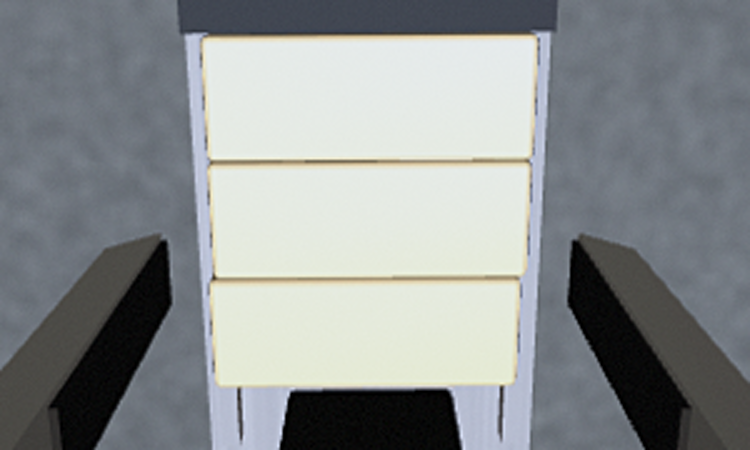

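Request:
{"op": "step_arm", "data": {"plan": [{"grip":-0.6,"slide":[-0.0008,0.002,-0.0006],"spin":0},{"grip":-0.3,"slide":[0,0,0],"spin":0},{"grip":0,"slide":[0,0,0],"spin":0},{"grip":0.4,"slide":[0,0,0],"spin":0},{"grip":0.4,"slide":[0,0,0],"spin":0},{"grip":0.4,"slide":[0,0,0],"spin":0},{"grip":0.4,"slide":[0,0,0],"spin":0},{"grip":0.4,"slide":[0,0,-0.002],"spin":0},{"grip":0.4,"slide":[0,-0.01,0],"spin":0},{"grip":0.4,"slide":[0,-0.03,0],"spin":0},{"grip":0.4,"slide":[0,-0.04,0],"spin":0},{"grip":0.4,"slide":[0,-0.036,0],"spin":0},{"grip":0.4,"slide":[0,0,0],"spin":0},{"grip":0.4,"slide":[0,0,0],"spin":0},{"grip":0.4,"slide":[0,0,0],"spin":0}], "force": 35}}

```text
time_s: 43.3
ee_pos: [0.6512, 0.1428, 0.148]
eef_rot: [-1.571, 0.001, 0.099]
force: [-0.0, -0.9, -0.4]
grip_width: 0.0618
```

```bash
python3 -c "
from h import *
im,c=snap('wrist','w32')
go(.4439,.2373,.15,-10.6)"
```

```text
t43.4 at [0.651  0.1428 0.1471] yaw 5.7 spin tot 16.3 slide tot mm [-220.9   -2.9   54.8] rows 7 each [-31.56  -0.42   7.84] F [-0.7  0.  -0.8] w 0.0619
```

View pics/w32.png

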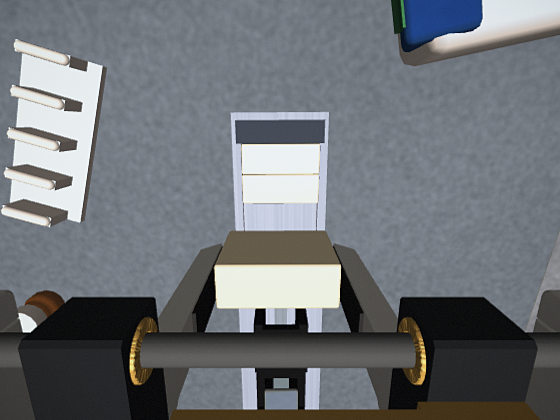

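```bash
python3 -c "
from h import *
go(.4241,.1311,.11,-10.6)"
```

```text
t43.4 at [0.651  0.1428 0.1471] yaw 5.7 spin tot 16.3 slide tot mm [-220.8   37.1  -53.2] rows 7 each [-31.55   5.3   -7.6 ] F [-0.7  0.  -0.8] w 0.0619
```

Request:
{"op": "step_arm", "data": {"plan": [{"grip":0.4,"slide":[0,0,0],"spin":5.5},{"grip":0.4,"slide":[0,0,0],"spin":5.4},{"grip":0.4,"slide":[0,0,0],"spin":5.4},{"grip":0.4,"slide":[-0.0315,0,-0.0076],"spin":0},{"grip":0.4,"slide":[-0.0315,0,-0.0076],"spin":0},{"grip":0.4,"slide":[-0.0315,0,-0.0076],"spin":0},{"grip":0.4,"slide":[-0.0315,0,-0.0076],"spin":0},{"grip":0.4,"slide":[-0.0315,0,-0.0076],"spin":0},{"grip":0.4,"slide":[-0.0315,0.01,-0.0076],"spin":0},{"grip":0.4,"slide":[-0.0315,0.027,-0.0076],"spin":0},{"grip":0.4,"slide":[0,0,0],"spin":0},{"grip":0.4,"slide":[0,0,0],"spin":0},{"grip":0.4,"slide":[0,0,0],"spin":0},{"grip":0.4,"slide":[0,0,0],"spin":0},{"grip":0.4,"slide":[0,0,0],"spin":0}]}}

```text
time_s: 44.6
ee_pos: [0.4265, 0.1314, 0.1122]
eef_rot: [-1.57, -0.001, -0.186]
force: [-0.5, -0.2, -1.4]
grip_width: 0.0617
```

```bash
python3 -c "
from h import *
im,c=snap('wrist','w33');np.save('c_w33.npy',c,allow_pickle=True)
crop(im,170,40,390,320,'w33z',2.14)
go(.4241,.1311,.07,-10.6)"
```

```text
t44.6 at [0.4264 0.1314 0.1121] yaw -10.6 spin tot -0.0 slide tot mm [-2.2 42.1 -0.7] rows 2 each [-1.09 21.04 -0.34] F [ 0.3  0.5 -0.4] w 0.0617
```

View pics/w33z.png

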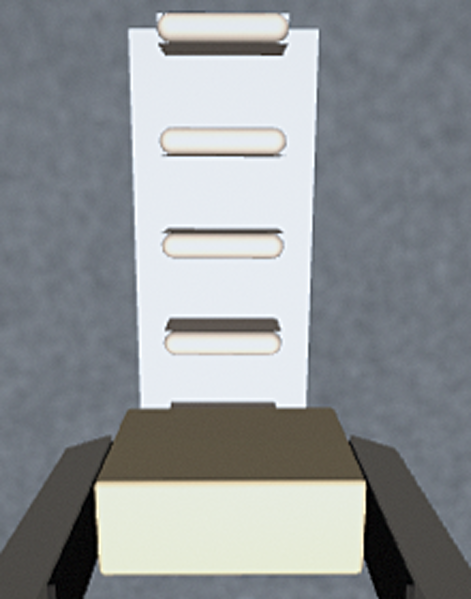

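```bash
python3 -c "
from h import *
c=np.load('c_w33.npy',allow_pickle=True).item()
f=lambda L:np.array(L)/2.14+[170,40]
q=ray(c,f([(223,27),(223,141),(223,246),(223,343)]),.0385); 
a=np.radians(79.4);X=np.array([np.cos(a),np.sin(a),0]);Y=np.array([-np.sin(a),np.cos(a),0])
o=get_obs()['ee_pos'];print(q.round(4)); print(((q-o)@X*1000).round(1),((q-o)@Y*1000).round(1))
b=ray(c,f([(97,480),(364,480),(98,575),(363,575)]),o[2]+.032); print('inhand',((b.mean(0)-o)@X*1000).round(1),((b.mean(0)-o)@Y*1000).round(1))
"
```

```text
[[0.4486 0.2548 0.0385]
 [0.4419 0.2196 0.0385]
 [0.4353 0.1846 0.0385]
 [0.4286 0.1498 0.0385]]
[125.4  89.6  54.   18.5] [0.9 1.  1.1 1.2]
inhand -1.0 -1.4
```

Request:
{"op": "step_arm", "data": {"plan": [{"grip":0.4,"slide":[-0.0023,0.02,0.0012],"spin":0},{"grip":0.4,"slide":[0,0.02,0],"spin":0},{"grip":0.4,"slide":[0,0.006,0],"spin":0},{"grip":0.4,"slide":[0,0,0],"spin":0},{"grip":0.4,"slide":[0,0,0],"spin":0},{"grip":0.4,"slide":[0,0,0],"spin":0},{"grip":0.4,"slide":[0,0,0],"spin":0}]}}

```text
time_s: 45.23
ee_pos: [0.4241, 0.133, 0.0668]
eef_rot: [-1.57, -0.001, -0.185]
force: [0.9, -0.4, -0.6]
grip_width: 0.0622
```

```bash
python3 -c "
from h import *
im,c=snap('wrist','w34');np.save('c_w34.npy',c,allow_pickle=True)
crop(im,170,40,390,320,'w34z',2.14)
im,c=snap('scene','s34');crop(im,270,230,410,370,'s34z',4)
go(.4241,.1311,.07,-10.6)"
```

```text
t45.3 at [0.4238 0.133  0.0665] yaw -10.6 spin tot -0.0 slide tot mm [ 0.6 -3.5 -1.8] rows 1 each [ 0.61 -3.5  -1.81] F [ 1.1  0.1 -1. ] w 0.0616
```

View pics/w34z.png

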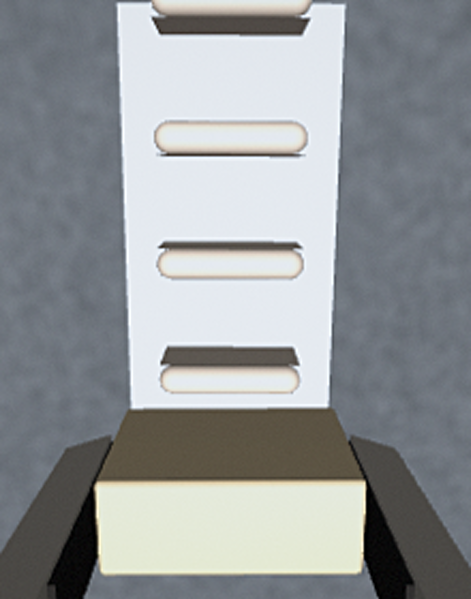

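View pics/s34z.png

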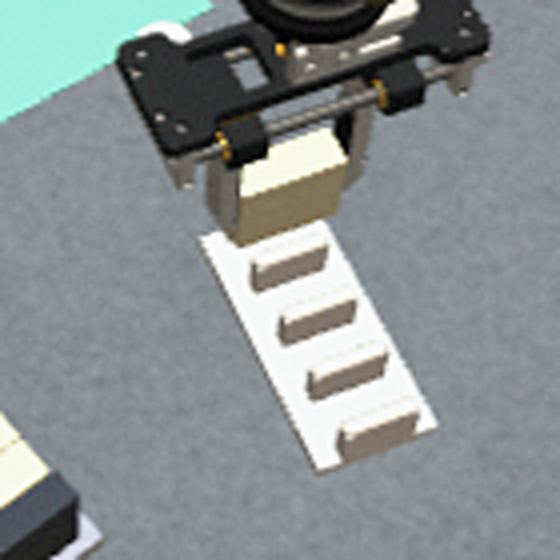

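```bash
python3 -c "
from h import *
c=np.load('c_w34.npy',allow_pickle=True).item()
f=lambda L:np.array(L)/2.14+[170,40]
a=np.radians(79.4);X=np.array([np.cos(a),np.sin(a),0]);Y=np.array([-np.sin(a),np.cos(a),0])
o=get_obs()['ee_pos']
q=ray(c,f([(231,138),(231,265),(230,379)]),.0385); print(((q-o)@X*1000).round(1),((q-o)@Y*1000).round(1))
b=ray(c,f([(97,480),(364,480),(98,575),(363,575)]),o[2]+.032); print('top',((b.mean(0)-o)@X*1000).round(1),((b.mean(0)-o)@Y*1000).round(1))
e=ray(c,f([(131,409),(333,409)]),o[2]-.022); print('bot far edge',((e-o)@X*1000).round(1),((e-o)@Y*1000).round(1))
"
```

```text
[88.4 52.8 17.8] [-1.7 -1.7 -1.4]
top -1.1 -1.5
bot far edge [10.1 10.1] [ 28.5 -32.6]
```

Request:
{"op": "step_arm", "data": {"plan": [{"grip":0.4,"slide":[0,0,0.0014],"spin":0},{"grip":0.4,"slide":[0,0.004,0],"spin":0},{"grip":0.4,"slide":[0,0.004,0],"spin":0},{"grip":0.4,"slide":[0,0.004,0],"spin":0},{"grip":0.4,"slide":[0,0,0],"spin":0},{"grip":0.4,"slide":[0,0,0],"spin":0}]}}

```text
time_s: 45.83
ee_pos: [0.4233, 0.1338, 0.0532]
eef_rot: [-1.572, 0.001, -0.185]
force: [-0.3, -4.1, -3.1]
grip_width: 0.0617
```

```bash
python3 -c "
from h import *
im,c=snap('scene','s35');crop(im,270,230,410,370,'s35z',4)
im,c=snap('wrist','w35');crop(im,170,40,390,320,'w35z',2.14)
go(.4241,.1311,.07,-10.6)"
```

```text
t45.9 at [0.4233 0.1339 0.0533] yaw -10.6 spin tot -0.0 slide tot mm [  1.3 -16.7  -2.6] rows 1 each [  1.31 -16.68  -2.55] F [ 0.4 -5.  -3. ] w 0.0620
```

View pics/s35z.png

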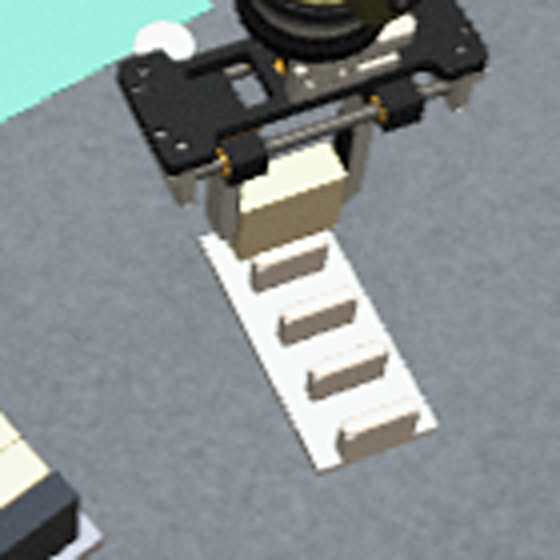

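View pics/w35z.png

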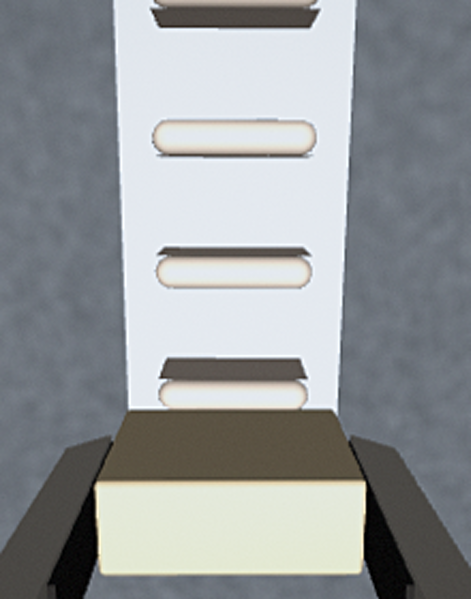

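Request:
{"op": "step_arm", "data": {"plan": [{"grip":0.4,"slide":[0,0,-0.001],"spin":0},{"grip":0.4,"slide":[0,0,0],"spin":0},{"grip":0.4,"slide":[0,0,0],"spin":0},{"grip":0.4,"slide":[0,0,0],"spin":0}]}}

```text
time_s: 46.27
ee_pos: [0.4236, 0.1335, 0.0539]
eef_rot: [-1.57, -0.0, -0.185]
force: [-0.6, -1.0, -1.4]
grip_width: 0.0618
```

Request:
{"op": "step_arm", "data": {"plan": [{"grip":0.4,"slide":[0,0,-0.0007],"spin":0},{"grip":0.4,"slide":[0,0.004,0],"spin":0},{"grip":0.4,"slide":[0,0.004,0],"spin":0},{"grip":0.4,"slide":[0,0.004,0],"spin":0},{"grip":0.4,"slide":[0,0,0],"spin":0},{"grip":0.4,"slide":[0,0,0],"spin":0}]}}

```text
time_s: 46.77
ee_pos: [0.4232, 0.1326, 0.0415]
eef_rot: [-1.571, 0.001, -0.185]
force: [-0.3, 0.8, -1.1]
grip_width: 0.0617
```

Request:
{"op": "step_arm", "data": {"plan": [{"grip":0.4,"slide":[0,0.004,0],"spin":0},{"grip":0.4,"slide":[0,0.004,0],"spin":0},{"grip":0.4,"slide":[0,0.002,0],"spin":0},{"grip":0.4,"slide":[0,0,0],"spin":0},{"grip":0.4,"slide":[0,0,0],"spin":0},{"grip":0.4,"slide":[0,0,0],"spin":0}]}}

```text
time_s: 47.27
ee_pos: [0.4235, 0.1326, 0.0319]
eef_rot: [-1.571, -0.0, -0.185]
force: [0.3, 0.4, -1.4]
grip_width: 0.0614
```

Nearly on the floor with no side force; lower 1.5 mm more, release and lift.

Request:
{"op": "step_arm", "data": {"plan": [{"grip":0.4,"slide":[0,0.0015,0],"spin":0},{"grip":0.4,"slide":[0,0,0],"spin":0},{"grip":0.4,"slide":[0,0,0],"spin":0},{"grip":0.0,"slide":[0,0,0],"spin":0},{"grip":-0.4,"slide":[0,0,0],"spin":0},{"grip":-0.8,"slide":[0,0,0],"spin":0},{"grip":-0.8,"slide":[0,0,0],"spin":0},{"grip":-0.8,"slide":[0,0,0],"spin":0},{"grip":-0.8,"slide":[0,0,0],"spin":0},{"grip":-0.8,"slide":[0,-0.02,0],"spin":0},{"grip":-1,"slide":[0,-0.035,0],"spin":0},{"grip":-1,"slide":[0,-0.035,0],"spin":0},{"grip":-1,"slide":[0,-0.04,0],"spin":0},{"grip":-1,"slide":[0,0,0],"spin":0},{"grip":-1,"slide":[0,0,0],"spin":0},{"grip":-1,"slide":[0,0,0],"spin":0}]}}

```text
time_s: 48.6
ee_pos: [0.4231, 0.1325, 0.1597]
eef_rot: [-1.571, 0.001, -0.185]
force: [-0.8, -0.3, -0.8]
grip_width: 0.094
```

```bash
python3 -c "
from h import *
im,c=snap('wrist','w36');crop(im,170,40,390,320,'w36z',2.14)
im,c=snap('scene','s36');crop(im,160,220,420,400,'s36z',3)
go(.6485,.1686,.16,5.7)"
```

```text
t48.7 at [0.4228 0.1325 0.159 ] yaw -10.6 spin tot -16.3 slide tot mm [228.2  -1.   13.5] rows 7 each [32.6  -0.14  1.94] F [ 0.3  0.4 -0.3] w 0.0942
```

View pics/w36z.png

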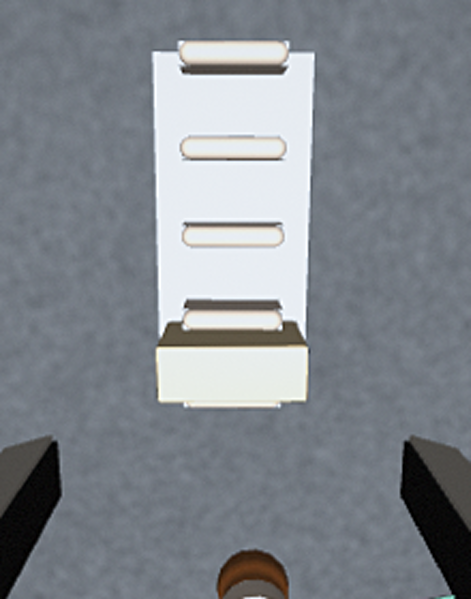

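View pics/s36z.png

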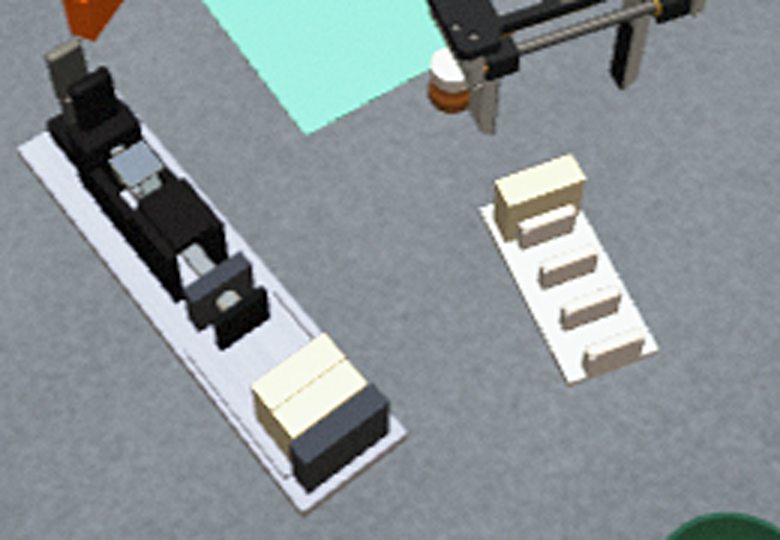

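Request:
{"op": "step_arm", "data": {"plan": [{"grip":-1,"slide":[0,0,0],"spin":-5.5},{"grip":-1,"slide":[0,0,0],"spin":-5.4},{"grip":-1,"slide":[0,0,0],"spin":-5.4},{"grip":-1,"slide":[0.0325,0,0.0019],"spin":0},{"grip":-1,"slide":[0.0325,0,0.0019],"spin":0},{"grip":-1,"slide":[0.0325,0,0.0019],"spin":0},{"grip":-1,"slide":[0.0325,0,0.0019],"spin":0},{"grip":-1,"slide":[0.0325,0,0.0019],"spin":0},{"grip":-1,"slide":[0.0325,0,0.0019],"spin":0},{"grip":-1,"slide":[0.0325,0,0.0019],"spin":0},{"grip":-1,"slide":[0,0,0],"spin":0},{"grip":-1,"slide":[0,0,0],"spin":0},{"grip":-1,"slide":[0,0,0],"spin":0},{"grip":-1,"slide":[0,0,0],"spin":0}]}}

```text
time_s: 49.87
ee_pos: [0.6476, 0.1683, 0.1601]
eef_rot: [-1.571, 0.001, 0.099]
force: [0.4, 0.1, -0.1]
grip_width: 0.0939
```

```bash
python3 -c "
from h import *
im,c=snap('wrist','w37')
blanks(im,c,.066,(200,60,360,260))
go(.65,.1687,.036,5.7)"
```

```text
px [286. 239.] xy 653.6 153.8 size 60.9 51.8 ang 5.7
px [282. 188.] xy 649.9 192.5 size 61.2 22.4 ang 5.7
px [240. 210.] xy 616.6 170.2 size 91.7 6.0 ang -83.7
t49.9 at [0.6477 0.1683 0.1606] yaw 5.7 spin tot -0.0 slide tot mm [  2.3 124.6   0.2] rows 4 each [ 0.57 31.14  0.04] F [-0.4  0.1  0. ] w 0.0939
```

View pics/w37.png

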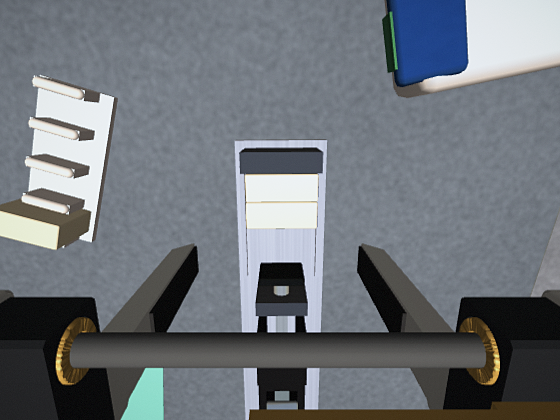

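Request:
{"op": "step_arm", "data": {"plan": [{"grip":-1,"slide":[0.002,0.03,0.0002],"spin":0},{"grip":-1,"slide":[0,0.035,0],"spin":0},{"grip":-1,"slide":[0,0.035,0],"spin":0},{"grip":-1,"slide":[0,0.0265,0],"spin":0},{"grip":-1,"slide":[0,0,0],"spin":0},{"grip":-1,"slide":[0,0,0],"spin":0},{"grip":-0.6,"slide":[0,0,0],"spin":0},{"grip":-0.3,"slide":[0,0,0],"spin":0}]}}

```text
time_s: 50.58
ee_pos: [0.6516, 0.169, 0.0367]
eef_rot: [-1.57, -0.004, 0.099]
force: [0.4, 0.8, 0.3]
grip_width: 0.0837
```

```bash
python3 -c "
from h import *
go(.65,.1687,.034,5.7)"
```

```text
t50.6 at [0.6516 0.169  0.0367] yaw 5.7 spin tot -0.0 slide tot mm [-1.6  2.7 -0.2] rows 1 each [-1.58  2.74 -0.16] F [0.4 0.8 0.3] w 0.0837
```

Request:
{"op": "step_arm", "data": {"plan": [{"grip":-0.3,"slide":[-0.0012,0.002,0],"spin":0},{"grip":0,"slide":[0,0,0],"spin":0},{"grip":0.4,"slide":[0,0,0],"spin":0},{"grip":0.4,"slide":[0,0,0],"spin":0},{"grip":0.4,"slide":[0,0,0],"spin":0},{"grip":0.4,"slide":[0,0,0],"spin":0},{"grip":0.4,"slide":[0,0,-0.002],"spin":0},{"grip":0.4,"slide":[0,-0.01,0],"spin":0},{"grip":0.4,"slide":[0,-0.03,0],"spin":0},{"grip":0.4,"slide":[0,-0.04,0],"spin":0},{"grip":0.4,"slide":[0,-0.036,0],"spin":0},{"grip":0.4,"slide":[0,0,0],"spin":0},{"grip":0.4,"slide":[0,0,0],"spin":0},{"grip":0.4,"slide":[0,0,0],"spin":0}], "force": 35}}

```text
time_s: 51.75
ee_pos: [0.649, 0.1664, 0.147]
eef_rot: [-1.571, 0.001, 0.099]
force: [-0.3, -0.6, -1.4]
grip_width: 0.0621
```

```bash
python3 -c "
from h import *
im,c=snap('wrist','w38')
go(.43,.168,.12,-10.6)"
```

```text
t51.8 at [0.6488 0.1664 0.1463] yaw 5.7 spin tot 16.3 slide tot mm [-215.3   26.3  -38.7] rows 7 each [-30.76   3.76  -5.53] F [-0.1 -0.1 -0.9] w 0.0618
```

View pics/w38.png

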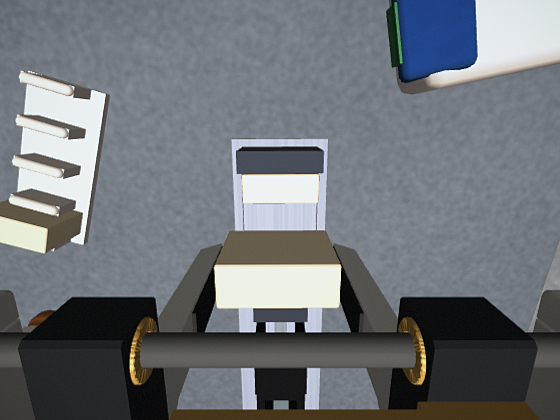

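Request:
{"op": "step_arm", "data": {"plan": [{"grip":0.4,"slide":[0,0,0],"spin":5.5},{"grip":0.4,"slide":[0,0,0],"spin":5.4},{"grip":0.4,"slide":[0,0,0],"spin":5.4},{"grip":0.4,"slide":[-0.0308,0,-0.0055],"spin":0},{"grip":0.4,"slide":[-0.0308,0,-0.0055],"spin":0},{"grip":0.4,"slide":[-0.0308,0,-0.0055],"spin":0},{"grip":0.4,"slide":[-0.0308,0,-0.0055],"spin":0},{"grip":0.4,"slide":[-0.0308,0,-0.0055],"spin":0},{"grip":0.4,"slide":[-0.0308,0.01,-0.0055],"spin":0},{"grip":0.4,"slide":[-0.0308,0.017,-0.0055],"spin":0},{"grip":0.4,"slide":[0,0,0],"spin":0},{"grip":0.4,"slide":[0,0,0],"spin":0},{"grip":0.4,"slide":[0,0,0],"spin":0},{"grip":0.4,"slide":[0,0,0],"spin":0},{"grip":0.4,"slide":[0,0,0],"spin":0}]}}

```text
time_s: 53.05
ee_pos: [0.4313, 0.1685, 0.1209]
eef_rot: [-1.571, -0.0, -0.186]
force: [0.7, -0.9, -2.0]
grip_width: 0.0619
```

```bash
python3 -c "
from h import *
im,c=snap('wrist','w39');crop(im,170,40,390,320,'w39z',2.14)
go(.43,.168,.065,-10.6)"
```

```text
t53.1 at [0.4311 0.1685 0.1208] yaw -10.6 spin tot -0.0 slide tot mm [-1.  55.8 -0.7] rows 2 each [-0.51 27.92 -0.35] F [ 0.6 -0.2 -2.1] w 0.0614
```

View pics/w39z.png

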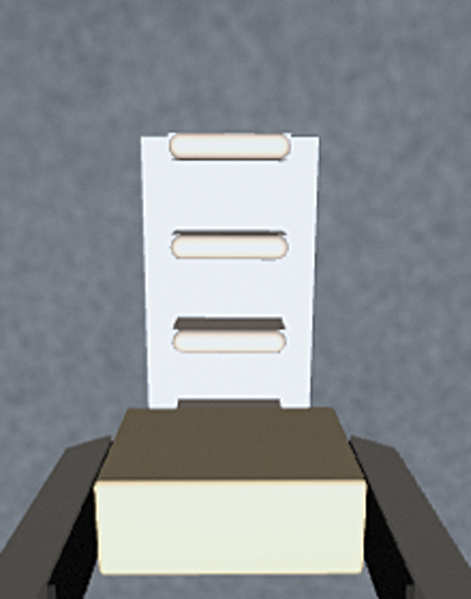

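Aligned the same as before. Descend, correcting offsets, to just into the ribs.

Request:
{"op": "step_arm", "data": {"plan": [{"grip":0.4,"slide":[-0.001,0.025,-0.0007],"spin":0},{"grip":0.4,"slide":[0,0.025,0],"spin":0},{"grip":0.4,"slide":[0,0.006,0],"spin":0},{"grip":0.4,"slide":[0,0,0],"spin":0},{"grip":0.4,"slide":[0,0,0],"spin":0},{"grip":0.4,"slide":[0,0,0],"spin":0}]}}

```text
time_s: 53.6
ee_pos: [0.4301, 0.1683, 0.0661]
eef_rot: [-1.57, -0.002, -0.185]
force: [0.0, 0.7, -0.7]
grip_width: 0.0619
```

```bash
python3 -c "
from h import *
go(.43,.168,.055,-10.6)"
```

```text
t53.6 at [0.4301 0.1683 0.0661] yaw -10.6 spin tot -0.0 slide tot mm [-0.1 11.1 -0.3] rows 1 each [-0.09 11.07 -0.28] F [ 0.   0.7 -0.7] w 0.0619
```

Request:
{"op": "step_arm", "data": {"plan": [{"grip":0.4,"slide":[0,0.004,-0.0003],"spin":0},{"grip":0.4,"slide":[0,0.004,0],"spin":0},{"grip":0.4,"slide":[0,0.004,0],"spin":0},{"grip":0.4,"slide":[0,0,0],"spin":0},{"grip":0.4,"slide":[0,0,0],"spin":0}]}}

```text
time_s: 54.02
ee_pos: [0.4291, 0.1677, 0.0527]
eef_rot: [-1.571, 0.0, -0.185]
force: [0.2, -0.7, -0.3]
grip_width: 0.0618
```

Request:
{"op": "step_arm", "data": {"plan": [{"grip":0.4,"slide":[0,0.004,0],"spin":0},{"grip":0.4,"slide":[0,0.004,0],"spin":0},{"grip":0.4,"slide":[0,0.004,0],"spin":0},{"grip":0.4,"slide":[0,0,0],"spin":0},{"grip":0.4,"slide":[0,0,0],"spin":0}]}}

```text
time_s: 54.43
ee_pos: [0.4291, 0.1677, 0.0405]
eef_rot: [-1.571, 0.001, -0.185]
force: [0.1, 0.0, -1.3]
grip_width: 0.0618
```

Request:
{"op": "step_arm", "data": {"plan": [{"grip":0.4,"slide":[0,0.004,0],"spin":0},{"grip":0.4,"slide":[0,0.004,0],"spin":0},{"grip":0.4,"slide":[0,0.002,0],"spin":0},{"grip":0.4,"slide":[0,0,0],"spin":0},{"grip":0.4,"slide":[0,0,0],"spin":0},{"grip":0.0,"slide":[0,0,0],"spin":0},{"grip":-0.4,"slide":[0,0,0],"spin":0},{"grip":-0.8,"slide":[0,0,0],"spin":0},{"grip":-0.8,"slide":[0,0,0],"spin":0},{"grip":-0.8,"slide":[0,0,0],"spin":0},{"grip":-0.8,"slide":[0,0,0],"spin":0},{"grip":-0.8,"slide":[0,-0.02,0],"spin":0},{"grip":-1,"slide":[0,-0.035,0],"spin":0},{"grip":-1,"slide":[0,-0.035,0],"spin":0},{"grip":-1,"slide":[0,-0.04,0],"spin":0},{"grip":-1,"slide":[0,0,0],"spin":0},{"grip":-1,"slide":[0,0,0],"spin":0},{"grip":-1,"slide":[0,0,0],"spin":0}]}}

```text
time_s: 55.93
ee_pos: [0.429, 0.1676, 0.1602]
eef_rot: [-1.571, 0.001, -0.185]
force: [-0.6, -0.2, -1.0]
grip_width: 0.0939
```

```bash
python3 -c "
from h import *
im,c=snap('scene','s40');crop(im,160,220,420,400,'s40z',3)
go(.6475,.1928,.16,5.7)"
```

```text
t56.0 at [0.4287 0.1675 0.1596] yaw -10.6 spin tot -16.3 slide tot mm [220.2  -0.4   3.4] rows 7 each [31.46 -0.05  0.49] F [ 0.4  0.4 -1. ] w 0.0940
```

View pics/s40z.png

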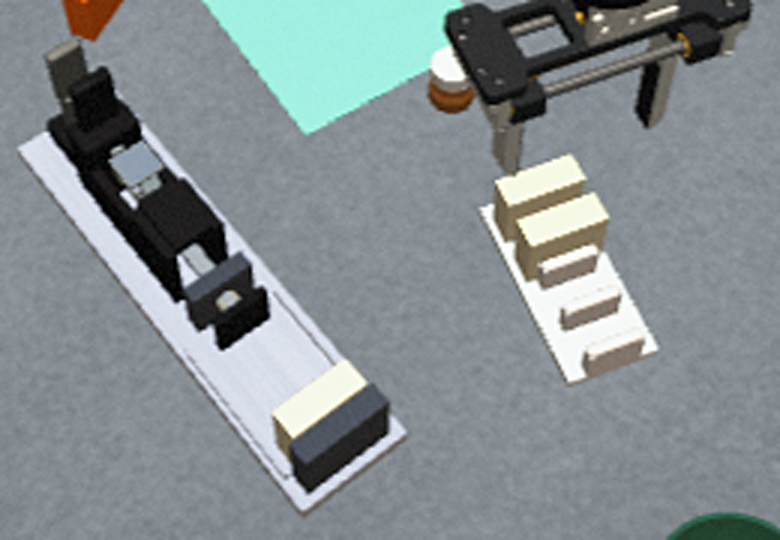

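Request:
{"op": "step_arm", "data": {"plan": [{"grip":-1,"slide":[0,0,0],"spin":-5.5},{"grip":-1,"slide":[0,0,0],"spin":-5.4},{"grip":-1,"slide":[0,0,0],"spin":-5.4},{"grip":-1,"slide":[0.0315,0,0.0005],"spin":0},{"grip":-1,"slide":[0.0315,0,0.0005],"spin":0},{"grip":-1,"slide":[0.0315,0,0.0005],"spin":0},{"grip":-1,"slide":[0.0315,0,0.0005],"spin":0},{"grip":-1,"slide":[0.0315,0,0.0005],"spin":0},{"grip":-1,"slide":[0.0315,0,0.0005],"spin":0},{"grip":-1,"slide":[0.0315,0,0.0005],"spin":0},{"grip":-1,"slide":[0,0,0],"spin":0},{"grip":-1,"slide":[0,0,0],"spin":0},{"grip":-1,"slide":[0,0,0],"spin":0},{"grip":-1,"slide":[0,0,0],"spin":0}]}}

```text
time_s: 57.15
ee_pos: [0.6475, 0.193, 0.1604]
eef_rot: [-1.571, 0.001, 0.099]
force: [-0.3, -1.4, -0.3]
grip_width: 0.0941
```

```bash
python3 -c "
from h import *
im,c=snap('wrist','w41')
blanks(im,c,.066,(200,60,360,260))
go(.648,.1927,.034,5.7)"
```

```text
px [294. 232.] xy 654.7 178.2 size 67.5 51.0 ang 5.8
px [242. 204.] xy 626.2 191.6 size 84.4 30.1 ang -86.3
t57.2 at [0.6476 0.1931 0.1609] yaw 5.7 spin tot -0.0 slide tot mm [  0.4 126.9  -0.4] rows 4 each [ 0.1  31.73 -0.11] F [0.9 0.9 0.2] w 0.0942
```

View pics/w41.png

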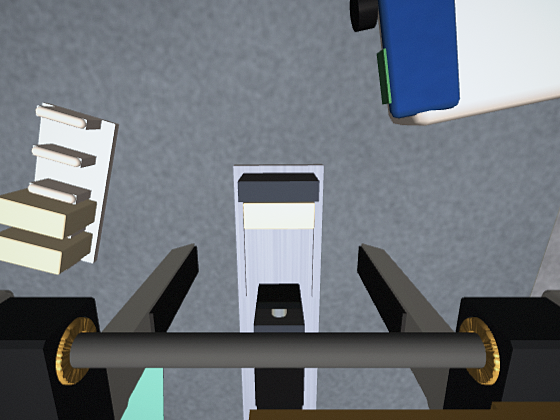

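Request:
{"op": "step_arm", "data": {"plan": [{"grip":-1,"slide":[0,0.03,-0.0006],"spin":0},{"grip":-1,"slide":[0,0.035,0],"spin":0},{"grip":-1,"slide":[0,0.035,0],"spin":0},{"grip":-1,"slide":[0,0.0265,0],"spin":0},{"grip":-1,"slide":[0,0,0],"spin":0},{"grip":-1,"slide":[0,0,0],"spin":0},{"grip":-0.6,"slide":[0,0,0],"spin":0},{"grip":-0.3,"slide":[0,0,0],"spin":0}]}}

```text
time_s: 57.87
ee_pos: [0.6495, 0.1928, 0.0372]
eef_rot: [-1.57, -0.004, 0.099]
force: [-0.6, 1.0, 0.8]
grip_width: 0.0842
```

```bash
python3 -c "
from h import *
go(.648,.1927,.034,5.7)"
```

```text
t57.9 at [0.6495 0.1928 0.0372] yaw 5.7 spin tot -0.0 slide tot mm [-1.5  3.2  0.1] rows 1 each [-1.5   3.22  0.09] F [-0.6  1.   0.8] w 0.0842
```

Request:
{"op": "step_arm", "data": {"plan": [{"grip":-0.3,"slide":[-0.001,0.002,0],"spin":0},{"grip":0,"slide":[0,0,0],"spin":0},{"grip":0.4,"slide":[0,0,0],"spin":0},{"grip":0.4,"slide":[0,0,0],"spin":0},{"grip":0.4,"slide":[0,0,0],"spin":0},{"grip":0.4,"slide":[0,0,0],"spin":0},{"grip":0.4,"slide":[0,0,-0.002],"spin":0},{"grip":0.4,"slide":[0,-0.01,0],"spin":0},{"grip":0.4,"slide":[0,-0.03,0],"spin":0},{"grip":0.4,"slide":[0,-0.04,0],"spin":0},{"grip":0.4,"slide":[0,-0.036,0],"spin":0},{"grip":0.4,"slide":[0,0,0],"spin":0},{"grip":0.4,"slide":[0,0,0],"spin":0},{"grip":0.4,"slide":[0,0,0],"spin":0}], "force": 35}}

```text
time_s: 59.03
ee_pos: [0.6472, 0.1902, 0.1476]
eef_rot: [-1.571, 0.001, 0.099]
force: [-0.7, -0.1, -0.9]
grip_width: 0.0619
```

```bash
python3 -c "
from h import *
im,c=snap('wrist','w42')
go(.436,.2032,.12,-10.6)"
```

```text
t59.1 at [0.6469 0.1901 0.1468] yaw 5.7 spin tot 16.3 slide tot mm [-209.7   26.8  -26. ] rows 6 each [-34.96   4.47  -4.33] F [-0.8  0.5 -0.9] w 0.0619
```

View pics/w42.png

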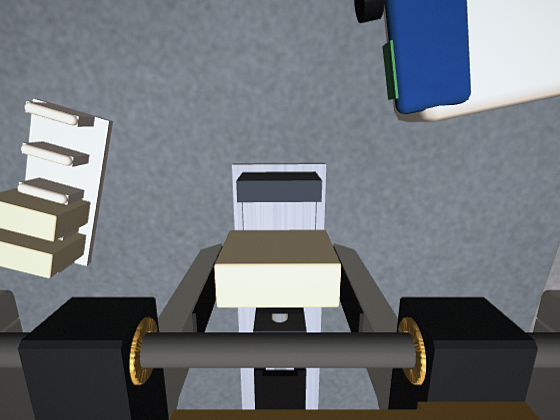

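Request:
{"op": "step_arm", "data": {"plan": [{"grip":0.4,"slide":[0,0,0],"spin":5.5},{"grip":0.4,"slide":[0,0,0],"spin":5.4},{"grip":0.4,"slide":[0,0,0],"spin":5.4},{"grip":0.4,"slide":[-0.035,0,-0.0043],"spin":0},{"grip":0.4,"slide":[-0.035,0,-0.0043],"spin":0},{"grip":0.4,"slide":[-0.035,0,-0.0043],"spin":0},{"grip":0.4,"slide":[-0.035,0,-0.0043],"spin":0},{"grip":0.4,"slide":[-0.035,0.01,-0.0043],"spin":0},{"grip":0.4,"slide":[-0.035,0.017,-0.0043],"spin":0},{"grip":0.4,"slide":[0,0,0],"spin":0},{"grip":0.4,"slide":[0,0,0],"spin":0},{"grip":0.4,"slide":[0,0,0],"spin":0},{"grip":0.4,"slide":[0,0,0],"spin":0},{"grip":0.4,"slide":[0,0,0],"spin":0}]}}

```text
time_s: 60.25
ee_pos: [0.4373, 0.2036, 0.1214]
eef_rot: [-1.571, -0.0, -0.186]
force: [0.5, -0.9, -0.7]
grip_width: 0.0617
```

```bash
python3 -c "
from h import *
im,c=snap('wrist','w43');crop(im,170,40,390,320,'w43z',2.14)
go(.436,.203,.065,-10.6)"
```

```text
t60.3 at [0.4372 0.2036 0.1213] yaw -10.7 spin tot -0.1 slide tot mm [-1.1 56.3 -0.8] rows 2 each [-0.53 28.16 -0.42] F [-0.1  0.3 -0.6] w 0.0620
```

View pics/w43z.png

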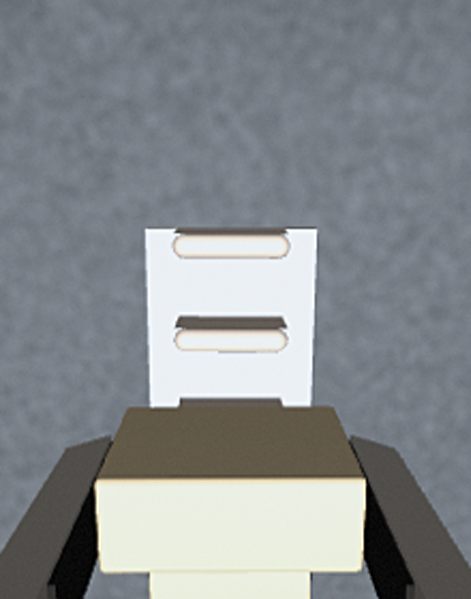

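Request:
{"op": "step_arm", "data": {"plan": [{"grip":0.4,"slide":[-0.001,0.025,-0.001],"spin":0},{"grip":0.4,"slide":[0,0.025,0],"spin":0},{"grip":0.4,"slide":[0,0.006,0],"spin":0},{"grip":0.4,"slide":[0,0,0],"spin":0},{"grip":0.4,"slide":[0,0,0],"spin":0},{"grip":0.4,"slide":[0,0,0],"spin":0},{"grip":0.4,"slide":[0,0,0],"spin":0}]}}

```text
time_s: 60.88
ee_pos: [0.436, 0.2032, 0.0665]
eef_rot: [-1.57, -0.002, -0.185]
force: [0.3, 0.7, -1.4]
grip_width: 0.0615
```

```bash
python3 -c "
from h import *
go(.4357,.2028,.055,-10.6)"
```

```text
t60.9 at [0.436  0.2032 0.0665] yaw -10.6 spin tot -0.0 slide tot mm [-0.2 11.5 -0.4] rows 1 each [-0.21 11.54 -0.4 ] F [ 0.3  0.7 -1.4] w 0.0615
```

Request:
{"op": "step_arm", "data": {"plan": [{"grip":0.4,"slide":[0,0.004,-0.0003],"spin":0},{"grip":0.4,"slide":[0,0.004,0],"spin":0},{"grip":0.4,"slide":[0,0.004,0],"spin":0},{"grip":0.4,"slide":[0,0,0],"spin":0},{"grip":0.4,"slide":[0,0,0],"spin":0}]}}

```text
time_s: 61.3
ee_pos: [0.4351, 0.2025, 0.053]
eef_rot: [-1.571, 0.001, -0.185]
force: [-1.1, 0.4, -1.2]
grip_width: 0.0618
```

Request:
{"op": "step_arm", "data": {"plan": [{"grip":0.4,"slide":[0,0.004,0],"spin":0},{"grip":0.4,"slide":[0,0.004,0],"spin":0},{"grip":0.4,"slide":[0,0.004,0],"spin":0},{"grip":0.4,"slide":[0,0,0],"spin":0},{"grip":0.4,"slide":[0,0,0],"spin":0}]}}

```text
time_s: 61.72
ee_pos: [0.4351, 0.2026, 0.041]
eef_rot: [-1.571, 0.001, -0.185]
force: [1.0, -0.2, -1.1]
grip_width: 0.0618
```

Request:
{"op": "step_arm", "data": {"plan": [{"grip":0.4,"slide":[0,0.004,0],"spin":0},{"grip":0.4,"slide":[0,0.004,0],"spin":0},{"grip":0.4,"slide":[0,0.002,0],"spin":0},{"grip":0.4,"slide":[0,0,0],"spin":0},{"grip":0.4,"slide":[0,0,0],"spin":0},{"grip":0.0,"slide":[0,0,0],"spin":0},{"grip":-0.4,"slide":[0,0,0],"spin":0},{"grip":-0.8,"slide":[0,0,0],"spin":0},{"grip":-0.8,"slide":[0,0,0],"spin":0},{"grip":-0.8,"slide":[0,0,0],"spin":0},{"grip":-0.8,"slide":[0,0,0],"spin":0},{"grip":-0.8,"slide":[0,-0.02,0],"spin":0},{"grip":-1,"slide":[0,-0.035,0],"spin":0},{"grip":-1,"slide":[0,-0.035,0],"spin":0},{"grip":-1,"slide":[0,-0.04,0],"spin":0},{"grip":-1,"slide":[0,-0.04,-0.03],"spin":0},{"grip":-1,"slide":[0,0,-0.035],"spin":0},{"grip":-1,"slide":[0,0,-0.035],"spin":0},{"grip":-1,"slide":[0,0,0],"spin":0},{"grip":-1,"slide":[0,0,0],"spin":0}]}}

```text
time_s: 63.38
ee_pos: [0.4177, 0.1083, 0.195]
eef_rot: [-1.57, -0.001, -0.188]
force: [-0.7, 0.0, -0.0]
grip_width: 0.0943
```

Request:
{"op": "step_arm", "data": {"plan": [{"grip":-1,"slide":[0,0,0],"spin":0},{"grip":-1,"slide":[0,0,0],"spin":0}]}}

```text
time_s: 63.55
ee_pos: [0.4178, 0.11, 0.1945]
eef_rot: [-1.571, 0.0, -0.185]
force: [0.6, 0.2, 0.2]
grip_width: 0.0938
```

```bash
python3 -c "
from h import *
im,c=snap('wrist','w44');np.save('c_w44.npy',c,allow_pickle=True);blanks(im,c,.062,(150,20,330,245))
im,c=snap('scene','s44');crop(im,160,220,420,400,'s44z',3)
im,c=snap('top','t44');crop(im,120,110,380,290,'t44z',3)
go(.6475,.1928,.16,5.7)"
```

```text
px [279. 183.] xy 424.2 129.7 size 60.1 27.3 ang -10.5
px [279. 136.] xy 431.0 168.4 size 60.8 45.6 ang -10.5
px [279.  80.] xy 440.9 220.1 size 61.0 59.0 ang -11.4
px [280.  43.] xy 447.4 250.8 size 39.7 6.3 ang -10.5
t63.7 at [0.4177 0.1099 0.1944] yaw -10.6 spin tot -16.3 slide tot mm [236.9  34.4  59.6] rows 7 each [33.84  4.91  8.52] F [-0.3  0.1  0.6] w 0.0941
```

View pics/w44.png

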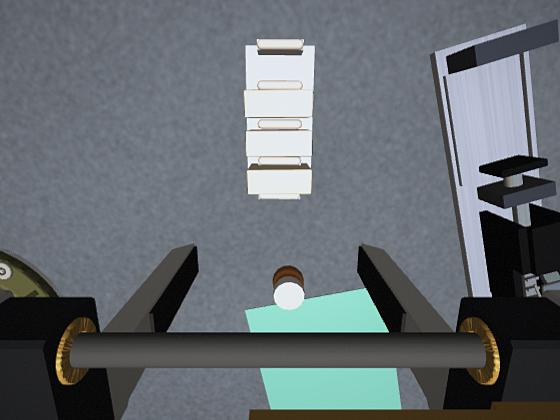

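View pics/s44z.png

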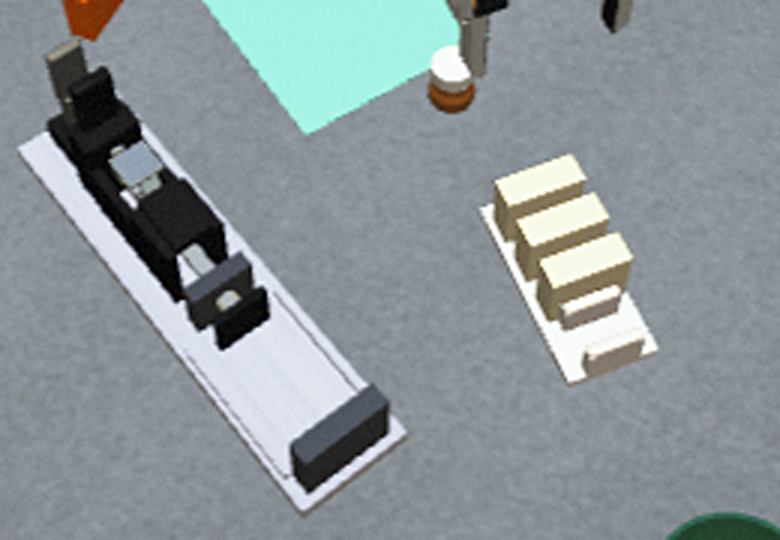

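View pics/t44z.png

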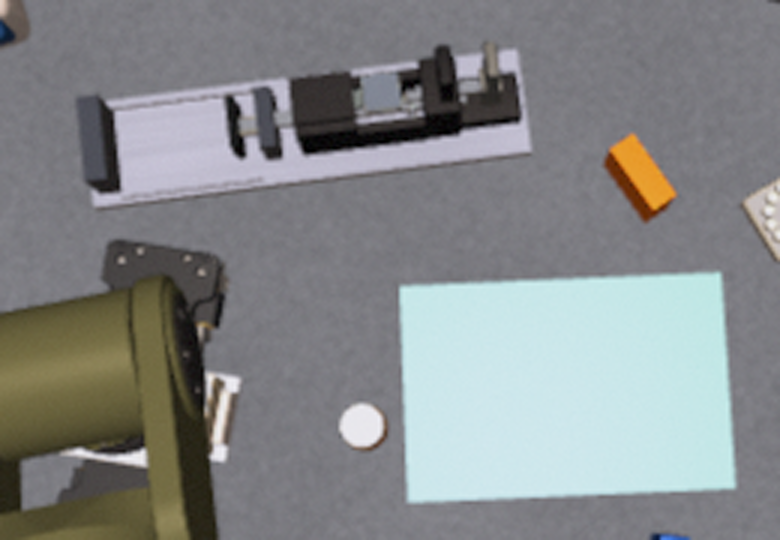

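```bash
python3 -c "
from h import *
print(hand_in())
im,c=snap('scene','s45');crop(im,160,220,420,400,'s45z',3)"
```

```text
the job is handed in; nothing more can be done
None
the job is handed in; nothing more can be done
```

The job is handed in at about 64 s of robot time. All three blanks stand in their own rack slots, and the clamp is open with nothing touching it.

- **Clamping:** I stood the three blanks in the bay side by side against the anvil and walked the jaw up with three full trigger squeezes. By geometry the third click pushes the pad back about 8 mm, and the picture showed the jaw closed up on it. With the trigger let go, the clamp held for over 2 s. I then pressed the paddle until the jaw sprang fully open.
- **Filing:** I placed one blank in each of three neighbouring slots; the empty one is at the far end. The first blank touched a rib with about 5 N of side force. I backed it off 1.7 mm, and it and the other two then went down freely.
- **Last checks:** In the last pictures all three blanks are upright, down in their slots and lined up with the rack. The jaw is open, and the trigger and paddle are up. The spatula and the cast were not touched; the spatula was not in the last close-ups and only a corner of the cast showed.
- **Disagreements:** Wrist and top camera positions differed by 2–4 mm, so I relied on contact and side force for the fits. My colour mask merged the blanks with the ribs in the final picture, so I judged the final seating by eye and by the height and force at release.
- **Not seen:** I noticed no knocked blank and no grip slip. The picture I tried to take after handing in was refused.

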